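# Deal the locker plaques into the guest trays

### The job

Carry on the broken-off dealing of locker plaques from the rack into the three guest trays, taking them from the rack in order from its end nearest the robot: one plaque per tray in turn, starting with the empty tray and going on to the right as the robot sees it (after the right-hand tray comes the left-hand one), until the rack is empty and every tray holds two. Lay each plaque flat inside its tray, lengthwise, cork side down and wooden face up, the second on top of the first, and let go of it before fetching the next. Leave the pen pot and the lotion bottle standing where they are.

Things in the scene. Friction and masses are not known exactly. Their poses are not given: they have to be found in the camera images.
- plaque1: wooden plaque 110 x 60 x 10 mm, about 60 g. Origin at its centre; own z runs along the 110 mm length to the end with a flush brass disc, y along the 60 mm width, x is the normal of the wooden face (the other face is lined with cork). Stands on end in slot 1 of the rack (slot 1 is at the rack's -x end, nearest the robot), z up, face towards the rack's +x. Loose.
- plaque2: wooden plaque 110 x 60 x 10 mm, about 60 g. Origin at its centre; own z runs along the 110 mm length to the end with a flush brass disc, y along the 60 mm width, x is the normal of the wooden face (the other face is lined with cork). Stands on end in slot 2 of the rack (slot 1 is at the rack's -x end, nearest the robot), z up, face towards the rack's +x. Loose.
- plaque3: wooden plaque 110 x 60 x 10 mm, about 60 g. Origin at its centre; own z runs along the 110 mm length to the end with a flush brass disc, y along the 60 mm width, x is the normal of the wooden face (the other face is lined with cork). Stands on end in slot 3 of the rack (slot 1 is at the rack's -x end, nearest the robot), z up, face towards the rack's +x. Loose.
- plaque4: wooden plaque 110 x 60 x 10 mm, about 60 g. Origin at its centre; own z runs along the 110 mm length to the end with a flush brass disc, y along the 60 mm width, x is the normal of the wooden face (the other face is lined with cork). Stands on end in slot 4 of the rack (slot 1 is at the rack's -x end, nearest the robot), z up, face towards the rack's +x. Loose.
- dealt_b: wooden plaque 110 x 60 x 10 mm, about 60 g. Origin at its centre; own z runs along the 110 mm length to the end with a flush brass disc, y along the 60 mm width, x is the normal of the wooden face (the other face is lined with cork). Already dealt: lies face up in tray_b, about central (within 5 mm), long way along the tray, its disc end at the tray's -x end. Loose.
- dealt_c: wooden plaque 110 x 60 x 10 mm, about 60 g. Origin at its centre; own z runs along the 110 mm length to the end with a flush brass disc, y along the 60 mm width, x is the normal of the wooden face (the other face is lined with cork). Already dealt: lies face up in tray_c, about central (within 5 mm), long way along the tray, its disc end at the tray's -x end. Loose.
- rack: fixed white painted wooden rack, base 250 x 96 x 12 mm, origin at the centre of its underside, z up. Four open-topped cross slots 58 mm apart along its x (at -87, -29, 29, 87 mm), 12.5 mm wide (the plaques may lean in them by a few degrees), between lips that rise to 38 mm above the table; a plaque stands in each, its lower end 12 mm and its upper end 122 mm above the table, free to be drawn straight up; thickness along the rack's x.
- tray_a: fixed open grey tray, outside 155 mm (own x) x 94 mm (own y) x 21 mm high, walls and floor 5 mm thick (inside 145 x 84 mm, 16 mm deep). Origin at the centre of its underside, z up; its x points roughly away from the robot. Empty at the start. The three trays stand in a row from left (+y) to right (-y), in any order.
- tray_b: fixed open grey tray, outside 155 mm (own x) x 94 mm (own y) x 21 mm high, walls and floor 5 mm thick (inside 145 x 84 mm, 16 mm deep). Origin at the centre of its underside, z up; its x points roughly away from the robot. Holds dealt_b at the start. The three trays stand in a row from left (+y) to right (-y), in any order.
- tray_c: fixed open grey tray, outside 155 mm (own x) x 94 mm (own y) x 21 mm high, walls and floor 5 mm thick (inside 145 x 84 mm, 16 mm deep). Origin at the centre of its underside, z up; its x points roughly away from the robot. Holds dealt_c at the start. The three trays stand in a row from left (+y) to right (-y), in any order.
- pen_pot: bystander: round brass pot 72 mm across, 95 mm high, with pens up to 155 mm high; origin at the centre of its underside
- lotion: bystander: white bottle 60 mm across, 165 mm high, origin at the centre of its underside
There are look-alikes about, which are no part of the job. Leave any red look-alike of the tray_b alone. What is shaped like the plaque2 but pink is not meant.

How it is judged:
By the outcome, as a careful person would: the job done as asked, in the order asked, and still so for the second after the job is handed in, with the robot touching nothing.
It also fails if it takes over 72 s, if anything falls off the work surface, if the arm or the gripper's body presses on something with over 40 N, if the wrist force passes 120 N, or if a joint passes its speed limit or range.

### The arm

A 7-joint arm with a two-finger parallel gripper is mounted at the origin on the work surface. World frame = base frame: x ahead of the robot, y to its left, z up, the work surface at z = 0. Lengths are in mm, angles in rad, forces in N, time in s.
With the tool pointing down it reaches from about 400 to 875 mm from the base axis. Payload 4.4 kg.
Tool frame: the origin (TCP) lies at the very end of the fingers, on their centre line; the grasp point (between the pads) lies 19 mm behind it; y points along the fingers, z is the direction in which the jaws open and shut, and the axes are right-handed (so a half turn about y gives the same grasp; the last joint's range is limited). The gripper opens to 85 mm and grips with 20 to 120 N. Pads are 22 mm wide; open, the fingers measure 114 mm over their backs; the gripper's body (76 mm by 85 mm) begins 54 mm behind the grasp point. The pads swing forward as they close: fully open they stand 13 mm farther back than shut.
Start: joints at [-1.194, 0.628, 0.038, 1.517, -0.027, 0.996, -0.02], TCP at [278.485, 587.336, 231.313] pointing down, gripper open.
Joint ranges: [-3.06, 3.06], [-0.37, 2.12], [-1.25, 1.32], [0.18, 2.47], [-1.1, 4.24], [0.23, 1.98], [-2.94, 2.94]. Speed limits (rad/s): [2.57, 2.57, 3.14, 3.14, 3.14, 3.14, 3.14].

### API

Orientations are given as [roll, pitch, yaw] about the fixed x, y, z axes, in that order (R = Rz(yaw) Ry(pitch) Rx(roll)).
In Python, from cell import ctrl, imaging, finish_job gives the robot as it stands.
- The arm moves only by the shell command python3 -m inch 'ROWS'. ROWS is JSON, one flat list of numbers, 7 for each row, row after row: the opening, from 0 (shut) to 1 (fully open), then the shift along the tool's x, y, z in cm, then the turn, a rotation vector about the tool's x, y, z in degrees. A call has 1 to 12 rows; each row is the pose to reach, as a shift and turn from the pose commanded when the call began, along the tool's axes at that moment; what a row does not reach only later rows make up. A row lasts 1/10 s, in which the tool goes at most 50 mm and 8.59 degrees, less where a joint would pass 70% of its speed; a pose out of reach is approached as far as the arm can. A call with a gripper value outside its range is refused whole. The fingers move at their own pace and stop on an object; the grip force is fixed at half the most. Time passes only in rows, so rows that repeat a pose let the fingers close. It gives the time, the measured TCP pose, the force and the opening at its end, in the units of the state.
- ctrl.read_state(): the state, without advancing time (a new reading comes with each control period).
- imaging.get_image(name): name is "side" or "top" or "wrist"; returns a dict with "img" (480x640x3 uint8, red, green, blue), "fx", "fy", "cx", "cy" (pixels), "dist" ([k1, k2, p1, p2, k3] as OpenCV has them; the pictures are not rectified), "R" (3x3) and "t" (3): a world point X has camera coordinates R X + t. Camera axes: x right, y down, z forward; pixel columns grow to the right and rows downward; lengths in mm; the calibration is good to about 2 mm. A picture is of the moment at which its call begins. There is no depth.
- finish_job(): hands the job in, once; it reports no verdict.
The state is a dict: "clock": time; "qpos": joint angles; "qd": joint speeds; "tau": joint torques, N m; "eef_pos": TCP position; "tool_rot": TCP orientation; "force": force on the tool from outside, world axes, zero at the start; "torque": the same for the moment, N m; "width": finger opening in mm.
Only numpy, scipy, OpenCV 4.12 (cv2) and the standard library are available. Lean on these libraries where they do the work, as an engineer would, in place of code of your own. Each camera call takes 0.05 s, during which the arm holds its last target.

## Working session

There is one attempt and no reset: what is moved stays moved. The work goes in short steps, Python scripts to look and compute and a shell command to move; the robot and the scene stay as the last step left them, time stands still between calls to the robot, and variables do not carry over. Pictures are saved under pics/ and viewed, and the job is handed in when it is done.

```bash
ls; mkdir -p pics; python3 - <<'E'
from cell import ctrl, imaging
import cv2
print(ctrl.read_state())
for n in ("side","top","wrist"):
    d=imaging.get_image(n); cv2.imwrite(f"pics/{n}0.png",d["img"][:,:,::-1])
    print(n,d["fx"],d["fy"],d["cx"],d["cy"],d["dist"],d["R"],d["t"])
E
```

```text
pics
{'clock': 0.0, 'qpos': array([-1.19378238,  0.62934064,  0.03845045,  1.51838628, -0.02699881,
        0.99630018, -0.02000058]), 'qd': array([ 2.13272929e-04, -7.22240778e-04, -8.13138535e-04,  9.28710884e-04,
        1.76274000e-04,  7.33986289e-05, -6.69802988e-04]), 'tau': array([-6.21492363e-04, -5.63388598e+01,  1.22616693e+00, -1.93451107e+01,
        1.09734890e-02,  1.04847454e-02, -3.94516249e-06]), 'eef_pos': array([278.22120489, 586.74287282, 230.38696599]), 'tool_rot': array([-1.57271224e+00, -3.14469301e-05, -4.42821137e-01]), 'force': array([ 0.33936962, -0.72812538,  0.57989074]), 'torque': array([ 0.06664   ,  0.02491086, -0.00597008]), 'width': 85.33850590945286}
side 453.25214101651966 453.25214101651966 311.97586214938826 245.44378928096265 [0.01643017 0.         0.         0.         0.        ] [[ 0.87399026 -0.48591024 -0.00568078]
 [-0.2741153  -0.48332174 -0.83142101]
 [ 0.40125034  0.72821105 -0.55561392]] [-423.55551998  184.79693602  854.56656022]
top 447.08882253522637 447.08882253522637 321.10825536132046 238.4670322349516 [-0.07275368  0.          0.          0.          0.        ] [[-0.01617521 -0.99946339 -0.02848334]
 [-0.99421907  0.01910144 -0.10565779]
 [ 0.10614517  0.02660965 -0.99399453]] [ 53.38314604 516.96752549 990.37990084]
wrist 422.7847998281881 422.7847998281881 319.1048802774109 243.16539156283872 [-0.01934855  0.          0.          0.          0.        ] [[ 0.42798157  0.90378607 -0.00158579]
 [ 0.86806369 -0.41057579  0.27909308]
 [ 0.25158936 -0.12082326 -0.96026274]] [-649.26175734  -37.9335102   377.20549308]
```

View pics/top0.png

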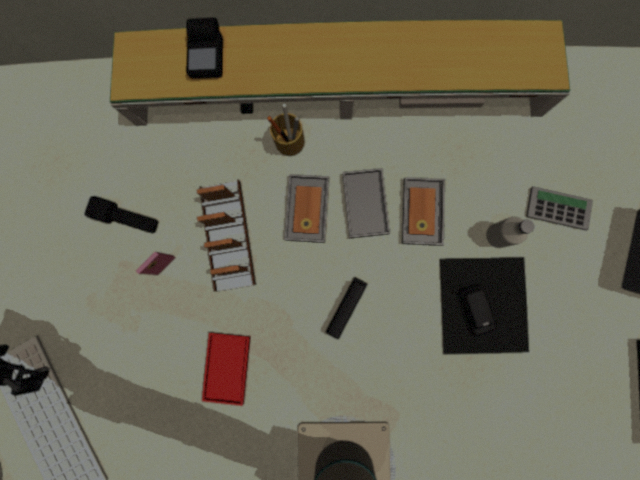

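View pics/side0.png

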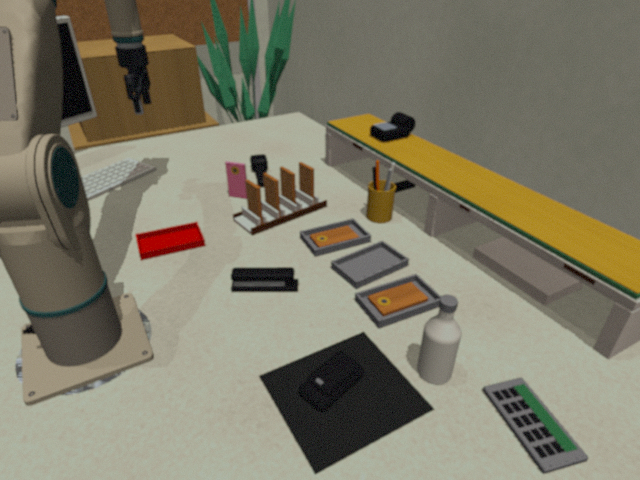

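View pics/wrist0.png

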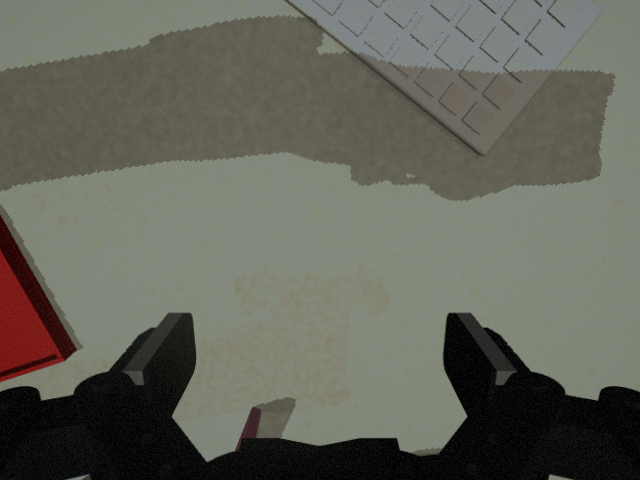

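The top view (up is +x, left is +y) shows the rack with four plaques at px (200–255, 180–290). To its right are the trays: left (306,208) with a plaque, middle (365,203) empty, right (422,212) with a plaque. The pen pot is at (287,135) and the lotion at (513,232). The look-alikes are a red tray at (227,368) and a pink plaque at (155,262). A shelf runs behind. The dealing order is plaque1→middle, 2→right, 3→left, 4→middle.

```bash
cat > h.py <<'E'
import numpy as np, cv2
from cell import ctrl, imaging
from scipy.spatial.transform import Rotation as Ro
def get(n,save=None):
    d=imaging.get_image(n)
    d["K"]=np.array([[d["fx"],0,d["cx"]],[0,d["fy"],d["cy"]],[0,0,1.]])
    d["R"]=np.array(d["R"]);d["t"]=np.array(d["t"]);d["dist"]=np.array(d["dist"])
    d["bgr"]=d["img"][:,:,::-1].copy()
    if save: cv2.imwrite(f"pics/{save}.png",d["bgr"])
    return d
def ray(d,uv):
    p=cv2.undistortPoints(np.array(uv,float).reshape(-1,1,2),d["K"],d["dist"]).reshape(-1,2)
    v=np.c_[p,np.ones(len(p))]@d["R"]      # R^T v
    return -d["R"].T@d["t"], v
def plane(d,uv,z):
    c,v=ray(d,uv); s=(z-c[2])/v[:,2]
    return c+s[:,None]*v
def proj(d,X):
    r,_=cv2.Rodrigues(d["R"]); return cv2.projectPoints(np.array(X,float).reshape(-1,1,3),r,d["t"],d["K"],d["dist"])[0].reshape(-1,2)
def crop(d,x0,y0,x1,y1,s,name):
    cv2.imwrite(f"pics/{name}.png",cv2.resize(cv2.convertScaleAbs(d["bgr"][y0:y1,x0:x1],alpha=1.3),None,fx=s,fy=s,interpolation=cv2.INTER_CUBIC))
E
python3 - <<'E'
from h import *
d=get("top"); crop(d,185,160,455,300,2.9,"topcrop")
s=get("side"); crop(s,220,130,450,340,2.8,"sidecrop")
hsv=cv2.cvtColor(d["bgr"],cv2.COLOR_BGR2HSV)
for p in [(306,208),(365,203),(422,212),(293,208),(228,255),(347,180),(305,180),(215,245),(330,200),(228,270),(248,250)]: print(p,hsv[p[1],p[0]])
E
```

```text
(306, 208) [ 11 159 111]
(365, 203) [ 15  26 100]
(422, 212) [ 11 159 114]
(293, 208) [11 42 86]
(228, 255) [ 98   7 137]
(347, 180) [15 27 95]
(305, 180) [21 19 92]
(215, 245) [ 11 155  89]
(330, 200) [ 30  29 130]
(228, 270) [ 12 162 110]
(248, 250) [  9 102  60]
```

View pics/topcrop.png

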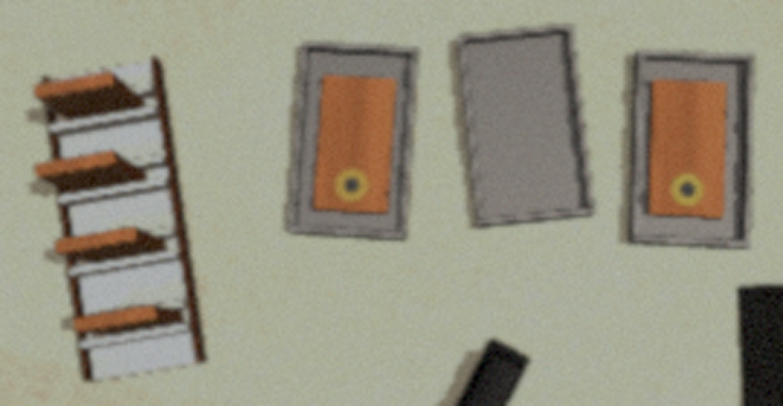

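View pics/sidecrop.png

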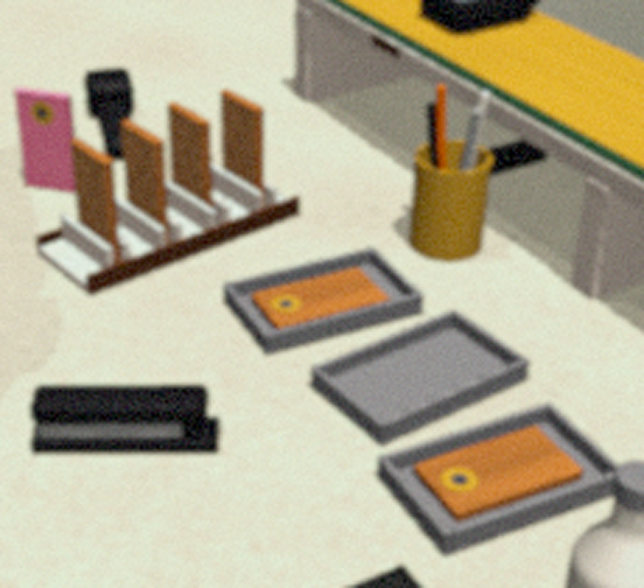

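```bash
python3 - <<'E'
from h import *
d=get("top"); print("cam",-d["R"].T@d["t"])
hsv=cv2.cvtColor(d["bgr"],cv2.COLOR_BGR2HSV); 
V=cv2.GaussianBlur(hsv,(3,3),0)
def roi(m,x0,y0,x1,y1):
    o=np.zeros_like(m);o[y0:y1,x0:x1]=m[y0:y1,x0:x1];return o
for n,b in dict(L=(275,168,337,250),M=(334,160,395,245),R=(393,170,452,252)).items():
    m=roi(((V[...,2]<113)|(V[...,1]>90)).astype(np.uint8),*b)
    m=cv2.morphologyEx(m,cv2.MORPH_OPEN,np.ones((3,3)))
    c=max(cv2.findContours(m,cv2.RETR_EXTERNAL,cv2.CHAIN_APPROX_NONE)[0],key=cv2.contourArea)
    P=plane(d,c.reshape(-1,2),21)[:,:2]
    r=cv2.minAreaRect(P.astype(np.float32)); print(n,np.round(r[0],1),np.round(r[1],1),round(r[2],1))
    m=roi(((V[...,1]>120)&(V[...,0]<16)).astype(np.uint8),*b)
    c=max(cv2.findContours(m,cv2.RETR_EXTERNAL,cv2.CHAIN_APPROX_NONE)[0],key=cv2.contourArea)
    if n!="M":
        r=cv2.minAreaRect(plane(d,c.reshape(-1,2),15)[:,:2].astype(np.float32)); print("  plaque",np.round(r[0],1),np.round(r[1],1),round(r[2],1))
m=roi(((V[...,1]>110)&(V[...,0]<20)&(V[...,2]>88)).astype(np.uint8),190,175,255,282)
cs=cv2.findContours(m,cv2.RETR_EXTERNAL,cv2.CHAIN_APPROX_NONE)[0]
for c in cs:
    if cv2.contourArea(c)<50: continue
    r=cv2.minAreaRect(plane(d,c.reshape(-1,2),122)[:,:2].astype(np.float32)); print("top end",np.round(r[0],1),np.round(r[1],1),round(r[2],1),cv2.boundingRect(c))
E
```

```text
cam [ 409.71841746   17.12601559 1040.57438401]
L [590.6  79. ] [100.  158.6] 85.4
  plaque [588.3  76.7] [ 57.8 107.7] 85.2
M [599.7 -56.1] [158.8 101.8] 4.9Traceback (most recent call last):
  File "<stdin>", line 14, in <module>
ValueError: max() iterable argument is empty
```

```bash
python3 - <<'E'
from h import *
d=get("top")
hsv=cv2.cvtColor(d["bgr"],cv2.COLOR_BGR2HSV); 
V=cv2.GaussianBlur(hsv,(3,3),0)
def roi(m,x0,y0,x1,y1):
    o=np.zeros_like(m);o[y0:y1,x0:x1]=m[y0:y1,x0:x1];return o
for n,b in dict(R=(393,170,452,252)).items():
    m=roi(((V[...,2]<113)|(V[...,1]>90)).astype(np.uint8),*b)
    c=max(cv2.findContours(m,cv2.RETR_EXTERNAL,cv2.CHAIN_APPROX_NONE)[0],key=cv2.contourArea)
    P=plane(d,c.reshape(-1,2),21)[:,:2]
    r=cv2.minAreaRect(P.astype(np.float32)); print(n,np.round(r[0],1),np.round(r[1],1),round(r[2],1))
    m=roi(((V[...,1]>120)&(V[...,0]<16)).astype(np.uint8),*b)
    c=max(cv2.findContours(m,cv2.RETR_EXTERNAL,cv2.CHAIN_APPROX_NONE)[0],key=cv2.contourArea)
    r=cv2.minAreaRect(plane(d,c.reshape(-1,2),15)[:,:2].astype(np.float32)); print("  plaque",np.round(r[0],1),np.round(r[1],1),round(r[2],1))
for th in (84,92):
  m=roi(((V[...,1]>110)&(V[...,0]<20)&(V[...,2]>th)).astype(np.uint8),190,175,255,282)
  for c in cv2.findContours(m,cv2.RETR_EXTERNAL,cv2.CHAIN_APPROX_NONE)[0]:
    if cv2.contourArea(c)<30: continue
    r=cv2.minAreaRect(plane(d,c.reshape(-1,2),122)[:,:2].astype(np.float32)); print("top end",np.round(r[0],1),np.round(r[1],1),round(r[2],1),cv2.boundingRect(c))
# rack front/back edges: right brown rail bottom & corners, hand-picked from crop
uv=np.array([(157,57),(204,361),(86,381),(45,75)])/2.9+[185,160]
print(plane(d,uv,12).round(1))
s=get("side"); uv=np.array([(75,142),(112,155),(122,120),(163,133),(169,103),(209,118),(222,90),(262,104)])/2.8+[220,130]
print("side tops",plane(s,uv,122).round(1))
uv=np.array([(92,291),(298,198)])/2.8+[220,130]; print("rack base side",plane(s,uv,0).round(1))
E
```

```text
R [ 578.5 -187.8] [105.2 158.7] 86.6
  plaque [ 579.5 -189.1] [ 58.3 107. ] 85.7
top end [447.2 243.9] [ 9.2 59.5] 8.5 (210, 266, 29, 8)
top end [504.5 257.3] [10.3 56.5] 10.7 (205, 239, 27, 9)
top end [560.1 272.6] [ 9.4 56.5] 8.7 (198, 213, 27, 8)
top end [618.6 274.6] [10.3 54.8] 8.6 (198, 186, 26, 8)
top end [447.4 244.9] [ 8.5 57.5] 8.5 (210, 266, 28, 8)
top end [503.9 257.2] [ 8.7 56.3] 7.4 (205, 239, 27, 8)
top end [560.3 272.7] [ 9.1 56.5] 8.7 (198, 213, 27, 8)
top end [618.5 274.5] [ 8.3 54.7] 7.3 (198, 186, 26, 7)
[[663.4 236.6  12. ]
 [415.8 198.   12. ]
 [401.2 293.   12. ]
 [650.8 329.4  12. ]]
side tops [[441.7 263.2 122. ]
 [460.3 222.1 122. ]
 [498.3 285.5 122. ]
 [519.5 240.7 122. ]
 [553.6 298.6 122. ]
 [571.4 248.8 122. ]
 [612.5 300.7 122. ]
 [630.4 251.9 122. ]]
rack base side [[423.1 204.    0. ]
 [680.7 266.    0. ]]
```

```bash
cat >> h.py <<'E'
def Rt(yaw,beta): return Ro.from_euler("xyz",[-90,0,0],degrees=True).__rmul__(Ro.identity()) if 0 else Ro.from_euler("z",yaw,degrees=True)*Ro.from_euler("y",beta,degrees=True)*Ro.from_euler("x",-90,degrees=True)
def pose():
    s=ctrl.read_state(); return np.array(s["eef_pos"]),Ro.from_euler("xyz",s["tool_rot"]),s
def plan(targets):
    p,R,s=pose(); lp,lR=p,R
    print("t",round(s["clock"],2),"tcp",p.round(1),"rot",np.degrees(s["tool_rot"]).round(1),"q",np.array(s["qpos"]).round(2),"w",round(s["width"],1),"F",np.array(s["force"]).round(1))
    for n,P,yaw,b in targets:
        T=Rt(yaw,b); sh=R.inv().apply(np.array(P)-p)/10; tv=(R.inv()*T).as_rotvec(degrees=True)
        k=max(np.linalg.norm(np.array(P)-lp)/50,np.degrees((lR.inv()*T).magnitude())/8.59)
        print(n,np.round(P,1),"shift",sh.round(2),"turn",tv.round(1),"rows>=",round(k,1)); lp,lR=np.array(P),T
PITCH=30
def pickT(x,y,yaw,back=0,s=92,tip=14,b=PITCH):
    d=Rt(yaw,b).apply([0,1,0]); return np.array([x,y,12+s])+d*(tip-back)
def placeT(tx,ty,yaw,floor,tau=20,s=92,tip=14,far=53,up=0,gap=1,pb=PITCH):
    b=pb-90+tau; t=np.radians(tau); u=np.array([np.cos(np.radians(yaw)),np.sin(np.radians(yaw)),0])
    E=np.array([tx,ty,floor+5*np.cos(t)+gap])+far*u
    C=E-s*np.cos(t)*u+[0,0,s*np.sin(t)+up]
    return C+Rt(yaw,b).apply([0,1,0])*tip, b
E
python3 - <<'E'
from h import *
x,y,w=448,244,8.6
plan([("pre",pickT(x,y,w,100),w,30),("grasp",pickT(x,y,w),w,30)])
d=get("top"); print(plane(d,[(287,148),(513,240)],0).round(0), plane(d,[(340,97)],100).round(0))
E
```

```text
t 0.4 tcp [278.5 587.3 231.2] rot [-90.   -0.  -25.4] q [-1.19  0.63  0.04  1.52 -0.03  1.   -0.02] w 85.2 F [ 0.3  0.1 -0.8]
pre [490.5 250.4 178.5] shift [ 33.59   5.27 -21.35] turn [ -8.9 -33.2  29.1] rows>= 8.0
grasp [441.1 243.   91.9] shift [ 29.45  13.94 -24.14] turn [ -8.9 -33.2  29.1] rows>= 2.0
[[ 741.  124.    0.]
 [ 509. -405.    0.]] [[823.  -4. 100.]]
```

```bash
python3 -m inch '[1,16,2,-10,-4,-16,14, 1,33.6,5.3,-21.3,-8.9,-33.2,29.1, 1,33.6,5.3,-21.3,-8.9,-33.2,29.1, 1,33.6,5.3,-21.3,-8.9,-33.2,29.1, 1,33.6,5.3,-21.3,-8.9,-33.2,29.1, 1,33.6,5.3,-21.3,-8.9,-33.2,29.1, 1,33.6,5.3,-21.3,-8.9,-33.2,29.1, 1,33.6,5.3,-21.3,-8.9,-33.2,29.1, 1,33.6,5.3,-21.3,-8.9,-33.2,29.1, 1,33.6,5.3,-21.3,-8.9,-33.2,29.1, 1,33.6,5.3,-21.3,-8.9,-33.2,29.1, 1,33.6,5.3,-21.3,-8.9,-33.2,29.1]'
python3 - <<'E'
from h import *
x,y,w=448,244,8.6
plan([("pre",pickT(x,y,w,100),w,30),("grasp",pickT(x,y,w),w,30)])
get("wrist","w1"); get("side","s1")
E
```

```text
clock: 1.65
eef_pos: [489.6, 253.3, 178.8]
tool_rot: [-1.569, 0.524, 0.155]
force: [0.1, 0.3, 0.7]
width: 85.4
t 1.65 tcp [489.6 253.3 178.8] rot [-89.9  30.    8.9] q [-0.33  0.84 -0.21  1.38 -0.02  1.43  1.22] w 85.4 F [0.1 0.3 0.7]
pre [490.5 250.4 178.5] shift [ 0.05  0.   -0.3 ] turn [0.  0.2 0. ] rows>= 0.1
grasp [441.1 243.   91.9] shift [ 0.05 10.   -0.3 ] turn [0.  0.2 0. ] rows>= 2.0
```

View pics/w1.png

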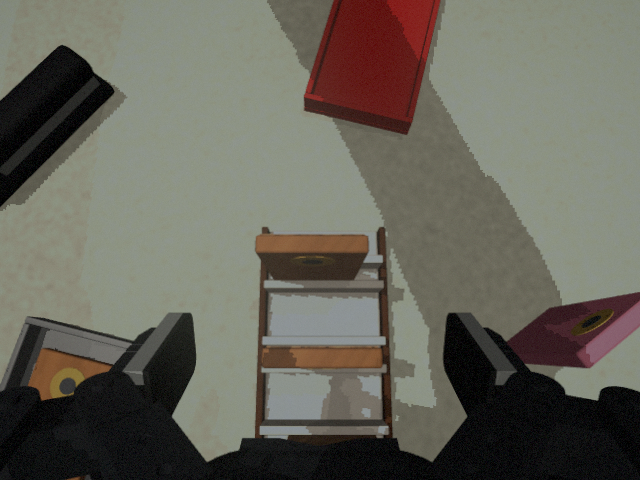

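View pics/s1.png

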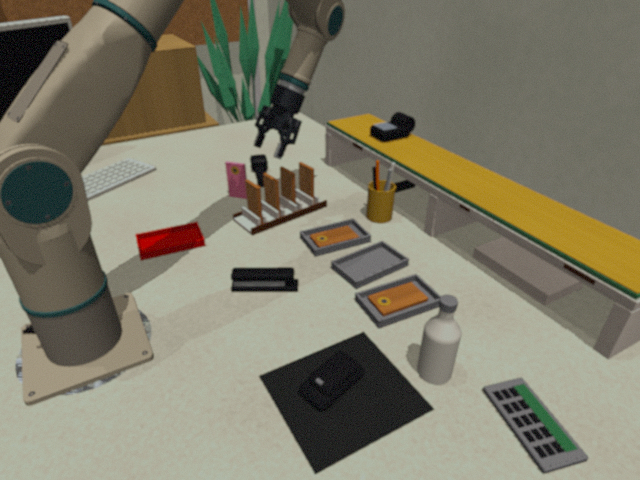

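The wrist view shows p1 (disc end at (312,262)) about 7 px left of the jaw centre, so roughly 3.5 mm off, which matches the plan. Going in.

```bash
python3 -m inch '[1,0.05,0,-0.35,0,0.2,0, 1,0.05,4,-0.35,0,0.2,0, 1,0.05,8,-0.35,0,0.2,0, 1,0.05,10.4,-0.35,0,0.2,0, 1,0.05,10.4,-0.35,0,0.2,0, 0.5,0.05,10.4,-0.35,0,0.2,0, 0.4,0.05,10.4,-0.35,0,0.2,0, 0.4,0.05,10.4,-0.35,0,0.2,0, 0.4,0.05,10.4,-0.35,0,0.2,0, 0.4,0.05,10.4,-0.35,0,0.2,0]'
python3 - <<'E'
from h import *
s=get("side"); crop(s,180,90,340,250,3.7,"s2"); plan([])
get("wrist","w2")
E
```

```text
clock: 2.75
eef_pos: [441.8, 240.5, 89.4]
tool_rot: [-1.572, 0.52, 0.147]
force: [1.9, 0.4, 5.2]
width: 58.5
t 2.8 tcp [441.8 240.5  89.4] rot [-90.   29.8   8.4] q [-0.33  0.89 -0.21  1.59 -0.01  1.17  1.22] w 58.7 F [1.4 0.7 6.6]
```

View pics/s2.png

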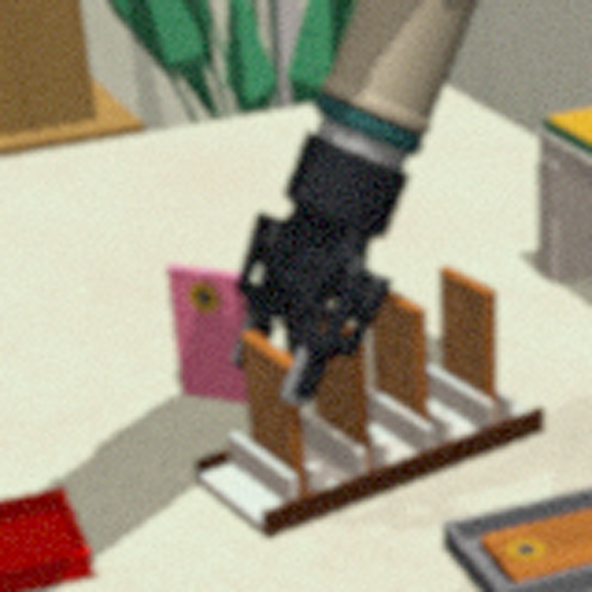

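View pics/w2.png

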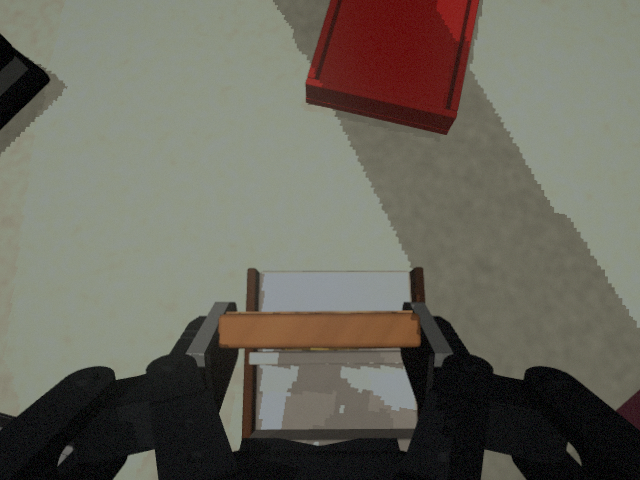

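```bash
python3 -m inch '[0.4,-1,-1.7,0,0,0,0, 0.4,-3,-5.2,0,0,0,0, 0.4,-5.2,-9,0,0,0,0, 0.4,-6,-10.4,0,0,0,0, 0.4,-6,-10.4,0,0,0,0]'
python3 - <<'E'
from h import *
T=(599.7,-56.1,4.9); P0,b=placeT(*T,5,s=89,tip=13,gap=2); P1,_=placeT(*T,5,s=89,tip=13,gap=2,up=70)
print(b); plan([("hov",P1,T[2],b),("place",P0,T[2],b)])
get("wrist","w3"); 
E
```

```text
clock: 3.35
eef_pos: [442.2, 240.8, 210.7]
tool_rot: [-1.571, 0.517, 0.147]
force: [0.5, 0.3, -1.4]
width: 58.7
-40
t 3.35 tcp [442.2 240.8 210.7] rot [-90.   29.6   8.4] q [-0.33  0.73 -0.22  1.52 -0.04  1.39  1.21] w 58.7 F [ 0.5  0.3 -1.4]
hov [577.5 -58.  102.2] shift [ 13.19   4.98 -31.54] turn [ -0.3   3.7 -69.6] rows>= 8.1
place [577.5 -58.   32.2] shift [ 16.65  11.07 -31.54] turn [ -0.3   3.7 -69.6] rows>= 1.4
```

View pics/w3.png

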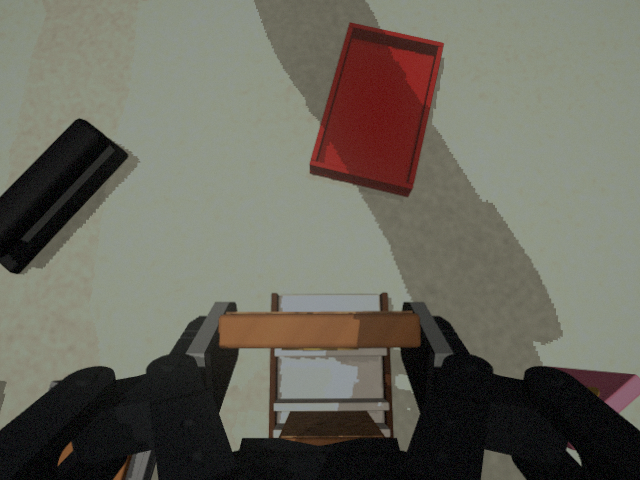

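```bash
python3 -m inch '[0.4,0,0,-5,0,0,0, 0.4,0,0,-10,0,0.5,-8, 0.4,13.2,5,-31.5,-0.3,3.7,-69.6, 0.4,13.2,5,-31.5,-0.3,3.7,-69.6, 0.4,13.2,5,-31.5,-0.3,3.7,-69.6, 0.4,13.2,5,-31.5,-0.3,3.7,-69.6, 0.4,13.2,5,-31.5,-0.3,3.7,-69.6, 0.4,13.2,5,-31.5,-0.3,3.7,-69.6, 0.4,13.2,5,-31.5,-0.3,3.7,-69.6, 0.4,13.2,5,-31.5,-0.3,3.7,-69.6, 0.4,13.2,5,-31.5,-0.3,3.7,-69.6, 0.4,13.2,5,-31.5,-0.3,3.7,-69.6]'
python3 - <<'E'
from h import *
T=(599.7,-56.1,4.9); P0,b=placeT(*T,5,s=89,tip=13,gap=2); P1,_=placeT(*T,5,s=89,tip=13,gap=2,up=70)
plan([("hov",P1,T[2],b),("place",P0,T[2],b)])
get("wrist","w4"); s=get("side"); crop(s,260,120,460,330,2.8,"s4")
E
```

```text
clock: 4.6
eef_pos: [560.7, -71.1, 97.9]
tool_rot: [-1.683, -0.311, 0.108]
force: [0.1, -1.2, -1.3]
width: 58.3
t 4.6 tcp [560.7 -71.1  97.9] rot [-96.4 -17.8   6.2] q [ 0.29  0.65 -0.37  2.18  1.51  0.29  0.23] w 58.3 F [ 0.1 -1.2 -1.3]
hov [577.5 -58.  102.2] shift [1.86 0.03 1.13] turn [  5.7   2.4 -22.1] rows>= 2.7
place [577.5 -58.   32.2] shift [-0.29  6.65  1.87] turn [  5.7   2.4 -22.1] rows>= 1.4
```

View pics/w4.png

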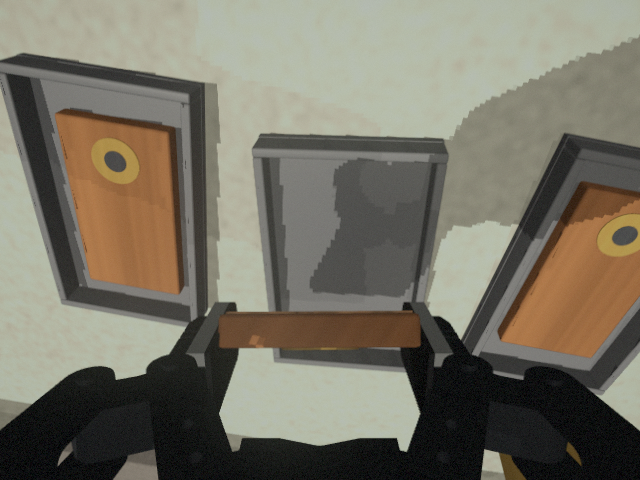

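View pics/s4.png

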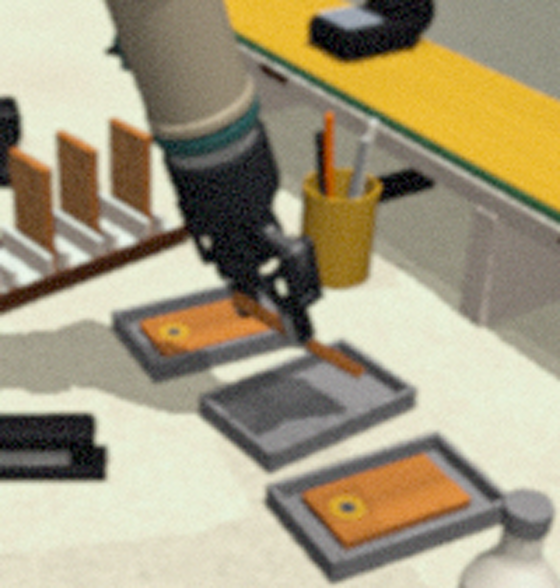

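```bash
python3 -m inch '[0.4,1.9,0,1.1,5.7,2.4,-22.1, 0.4,1.9,0,1.1,5.7,2.4,-22.1, 0.4,1.9,0,1.1,5.7,2.4,-22.1, 0.4,1.9,0,1.1,5.7,2.4,-22.1, 0.4,1.9,0,1.1,5.7,2.4,-22.1, 0.4,1.9,0,1.1,5.7,2.4,-22.1]'
python3 - <<'E'
from h import *
T=(599.7,-56.1,4.9); P0,b=placeT(*T,5,s=89,tip=13,gap=2); P1,_=placeT(*T,5,s=89,tip=13,gap=2,up=70)
plan([("hov",P1,T[2],b),("place",P0,T[2],b)])
E
```

```text
clock: 5.3
eef_pos: [573.4, -60.3, 98.6]
tool_rot: [-1.567, -0.688, 0.079]
force: [-1.2, -0.1, -2.4]
width: 58.9
t 5.3 tcp [573.4 -60.3  98.6] rot [-89.8 -39.4   4.5] q [ 0.7   0.89 -0.85  2.43  2.59  0.79 -0.64] w 58.9 F [-1.2 -0.1 -2.4]
hov [577.5 -58.  102.2] shift [ 0.55 -0.01  0.19] turn [-0.  -0.3 -0.6] rows>= 0.1
place [577.5 -58.   32.2] shift [-3.89  5.4   0.17] turn [-0.  -0.3 -0.6] rows>= 1.4
```

```bash
python3 -m inch '[0.4,-0.9,1.9,0.15,0,-0.3,-0.6, 0.4,-1.8,3.2,0.15,0,-0.3,-0.6, 0.4,-2.7,4.1,0.15,0,-0.3,-0.6, 0.4,-3.3,4.8,0.15,0,-0.3,-0.6, 0.4,-3.6,5.1,0.15,0,-0.3,-0.6, 0.4,-3.6,5.1,0.15,0,-0.3,-0.6]'
python3 - <<'E'
from h import *
T=(599.7,-56.1,4.9); P0,b=placeT(*T,5,s=89,tip=13,gap=2)
plan([("place",P0,T[2],b)])
get("wrist","w5"); s=get("side"); crop(s,260,120,460,330,2.8,"s5")
E
```

```text
clock: 5.9
eef_pos: [584.4, -55.9, 41.9]
tool_rot: [-1.58, -0.709, 0.097]
force: [-0.5, -0.1, -0.5]
width: 58.5
t 5.9 tcp [584.4 -55.9  41.9] rot [-90.6 -40.6   5.6] q [ 0.66  1.06 -0.81  2.42  2.7   0.95 -0.64] w 58.5 F [-0.5 -0.1 -0.5]
place [577.5 -58.   32.2] shift [-1.17  0.28 -0.14] turn [0.1 0.5 0.6] rows>= 0.2
```

View pics/w5.png

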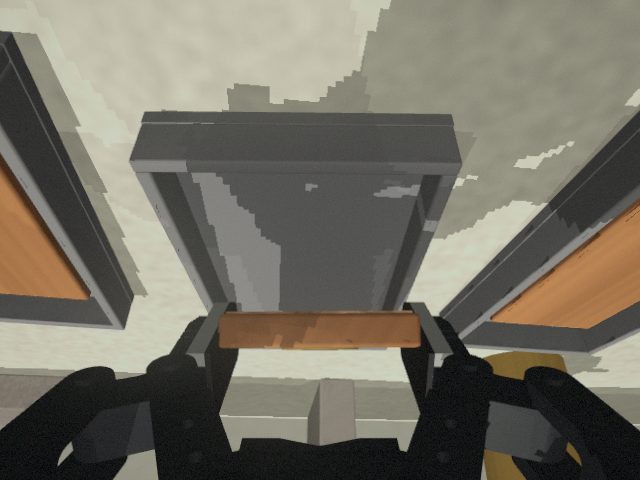

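View pics/s5.png

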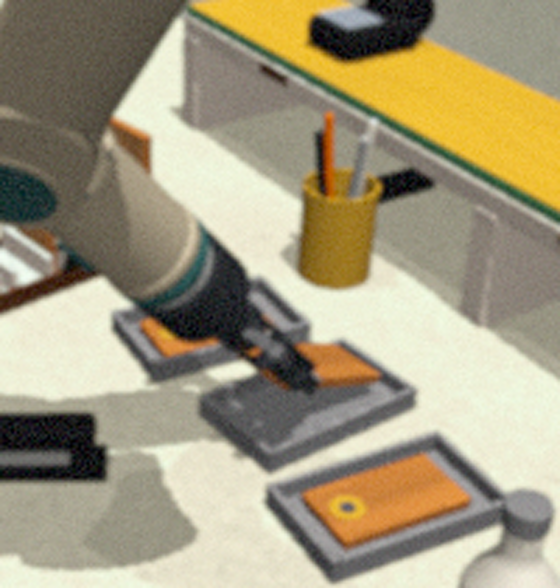

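```bash
python3 -m inch '[0.4,-0.5,0.1,-0.1,0,0.5,0.6, 0.4,-1.1,0.25,-0.1,0,0.5,0.6, 0.4,-1.1,0.25,-0.1,0,0.5,0.6, 0.4,-1.1,0.25,-0.1,0,0.5,0.6]'
python3 - <<'E'
from h import *
T=(599.7,-56.1,4.9); P0,b=placeT(*T,5,s=89,tip=13,gap=2)
plan([("place",P0,T[2],b)])
s=get("side"); crop(s,300,190,440,310,4.2,"s6")
E
```

```text
clock: 6.4
eef_pos: [577.6, -57.7, 33.1]
tool_rot: [-1.57, -0.7, 0.083]
force: [-0.2, 1.0, -0.3]
width: 58.3
t 6.4 tcp [577.6 -57.7  33.1] rot [-89.9 -40.1   4.7] q [ 0.67  1.08 -0.81  2.43  2.71  0.96 -0.65] w 58.3 F [-0.2  1.  -0.3]
place [577.5 -58.   32.2] shift [-0.06  0.06 -0.03] turn [ 0.  -0.1  0.1] rows>= 0.0
```

View pics/s6.png

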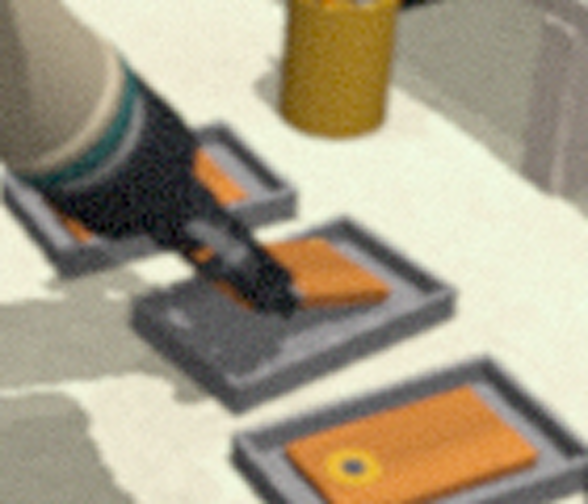

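```bash
python3 -m inch '[1,0,0,0,0,0,0, 1,0,0,0,0,0,0, 1,0,0,0,0,0,0, 1,0,0,0,0,0,0, 1,0,-1,0,0,0,0, 1,1.5,-4,0,0,0,0, 1,4,-7,0,0,0,0, 1,5,-9,0,0,0,0]'
python3 - <<'E'
from h import *
plan([])
s=get("side"); crop(s,300,190,440,310,4.2,"s7"); get("wrist","w7")
E
```

```text
clock: 7.25
eef_pos: [558.4, -58.7, 137.2]
tool_rot: [-1.572, -0.704, 0.085]
force: [-0.4, -0.5, -0.5]
width: 85.5
t 7.25 tcp [558.4 -58.7 137.2] rot [-90.1 -40.3   4.9] q [ 0.76  0.82 -0.95  2.47  2.51  0.77 -0.59] w 85.5 F [-0.4 -0.5 -0.5]
```

View pics/s7.png

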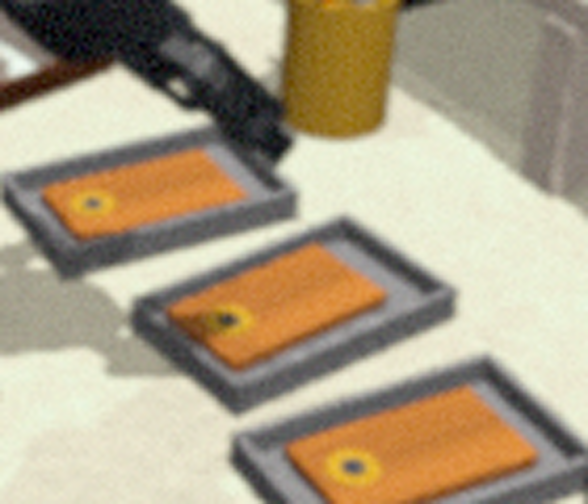

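View pics/w7.png

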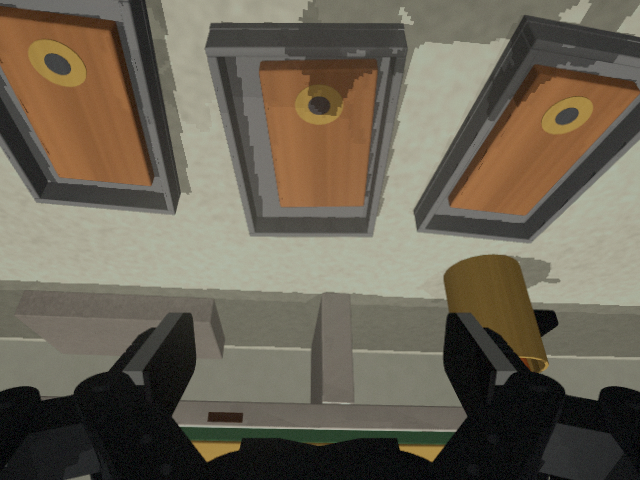

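Plaque 1 is flat and face up in the middle tray, with its disc at the near end. Next is p2, which goes to the right tray.

```bash
python3 - <<'E'
from h import *
w=8.6
plan([("mid",(520,60,210),6,0),("pre",pickT(506,259,w,100),w,30),("grasp",pickT(506,259,w,-4),w,30)])
E
```

```text
t 7.35 tcp [558.5 -59.5 137.9] rot [-90.2 -40.4   5. ] q [ 0.76  0.82 -0.95  2.47  2.52  0.77 -0.59] w 85.5 F [0.1 0.2 0. ]
mid [520  60 210] shift [ 2.54 -7.35 12.21] turn [ 0.6 -1.1 40.4] rows>= 4.7
pre [548.5 265.4 178.5] shift [ 4.01 -2.03 32.45] turn [ 0.5 -4.  70.4] rows>= 4.2
grasp [497.1 257.7  88.4] shift [-5.78  1.46 32.13] turn [ 0.5 -4.  70.4] rows>= 2.1
```

```bash
python3 -m inch '[1,0.5,-0.5,2,0.1,-0.2,8, 1,1.2,-2,5,0.3,-0.5,16, 1,1.8,-4,8,0.4,-0.8,25, 1,2.4,-6,11,0.5,-1,34, 1,2.5,-7.3,12.2,0.6,-1.1,40, 1,2.5,-7.3,12.2,0.6,-1.1,40, 1,2.8,-6,17,0.6,-2,48, 1,3.2,-5,22,0.6,-3,56, 1,3.6,-4,27,0.5,-3.5,64, 1,4,-2.5,32.4,0.5,-4,70.4, 1,4,-2,32.4,0.5,-4,70.4, 1,4,-2,32.4,0.5,-4,70.4]'
python3 - <<'E'
from h import *
w=8.6
plan([("pre",pickT(506,259,w,100),w,30),("grasp",pickT(506,259,w,-4),w,30)])
E
```

```text
clock: 8.55
eef_pos: [546.2, 230.6, 175.2]
tool_rot: [-1.569, 0.529, 0.15]
force: [1.0, 0.5, -0.6]
width: 85.5
t 8.55 tcp [546.2 230.6 175.2] rot [-89.9  30.3   8.6] q [-0.02  1.03 -0.82  1.21  0.4   1.62  0.93] w 85.5 F [ 1.   0.5 -0.6]
pre [548.5 265.4 178.5] shift [ 0.49 -0.66  3.41] turn [-0.1  0.  -0.3] rows>= 0.7
grasp [497.1 257.7  88.4] shift [0.54 9.74 3.4 ] turn [-0.1  0.  -0.3] rows>= 2.1
```

```bash
python3 -m inch '[1,0.3,-0.5,3,-0.1,0,-0.3, 1,0.5,-0.6,3.4,-0.1,0,-0.3, 1,0.5,-0.6,3.4,-0.1,0,-0.3]'
python3 - <<'E'
from h import *
w=8.6
plan([("pre",pickT(506,259,w,100),w,30),("grasp",pickT(506,259,w,-4),w,30)])
get("wrist","w8")
E
```

```text
clock: 8.85
eef_pos: [547.1, 265.2, 176.7]
tool_rot: [-1.571, 0.52, 0.153]
force: [-0.5, -0.3, 0.6]
width: 85.3
t 8.85 tcp [547.1 265.2 176.7] rot [-90.   29.8   8.8] q [-0.08  1.04 -0.82  1.16  0.4   1.63  0.9 ] w 85.3 F [-0.5 -0.3  0.6]
pre [548.5 265.4 178.5] shift [ 0.04 -0.22  0.  ] turn [0.1 0.2 0.2] rows>= 0.0
grasp [497.1 257.7  88.4] shift [-0.   10.18  0.02] turn [0.1 0.2 0.2] rows>= 2.1
```

View pics/w8.png

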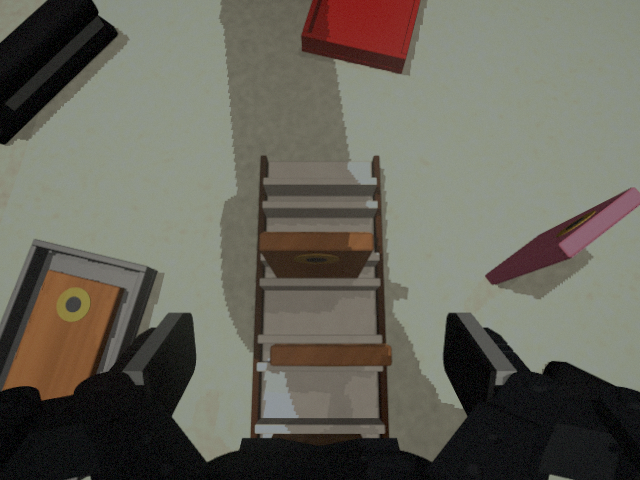

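p2's top end is centred at about (316,241), 3 px off the jaw centre. Grasping.

```bash
python3 -m inch '[1,0,3,-0.1,0,0.2,0.2, 1,0,7,-0.1,0,0.2,0.2, 1,0,10.2,-0.1,0,0.2,0.2, 1,0,10.2,-0.1,0,0.2,0.2, 0.4,0,10.2,-0.1,0,0.2,0.2, 0.4,0,10.2,-0.1,0,0.2,0.2, 0.4,0,10.2,-0.1,0,0.2,0.2, 0.4,0,10.2,-0.1,0,0.2,0.2, 0.4,0,10.2,-0.1,0,0.2,0.2]' && python3 -m inch '[0.4,-1,-1.7,0,0,0,0, 0.4,-3,-5.2,0,0,0,0, 0.4,-5.2,-9,0,0,0,0, 0.4,-6,-10.4,0,0,0,0, 0.4,-6,-10.4,0,0,0,0]'
python3 - <<'E'
from h import *
get("wrist","w9")
T=(579,-188.5,-4); P0,b=placeT(*T,15,s=89,tip=13,gap=2); P1,_=placeT(*T,15,s=89,tip=13,gap=2,up=50)
plan([("side",(500,100,200),4,5),("mid",(510,-100,160),0,-10),("hov",P1,T[2],b),("place",P0,T[2],b)])
E
```

```text
clock: 9.8
eef_pos: [500.4, 256.1, 91.9]
tool_rot: [-1.572, 0.517, 0.146]
force: [1.0, -1.8, 6.9]
width: 58.7
clock: 10.3
eef_pos: [499.7, 257.5, 213.5]
tool_rot: [-1.569, 0.514, 0.148]
force: [0.8, -1.1, -1.2]
width: 58.4
t 10.35 tcp [499.1 256.4 211.2] rot [-90.   29.6   8.4] q [-0.04  0.94 -0.85  1.32  0.35  1.58  0.85] w 58.6 F [-0.9 -0.6 -0.9]
side [500 100 200] shift [ -1.36   2.07 -15.49] turn [  1.4   4.2 -24.6] rows>= 3.1
mid [ 510 -100  160] shift [ -1.07   6.51 -35.42] turn [  1.5   8.5 -39.5] rows>= 4.1
hov [ 556.8 -186.9   92.2] shift [  5.2   10.76 -44.7 ] turn [ -1.2  13.2 -69.3] rows>= 3.5
place [ 556.8 -186.9   42.2] shift [  7.67  15.1  -44.7 ] turn [ -1.2  13.2 -69.3] rows>= 1.0
```

View pics/w9.png

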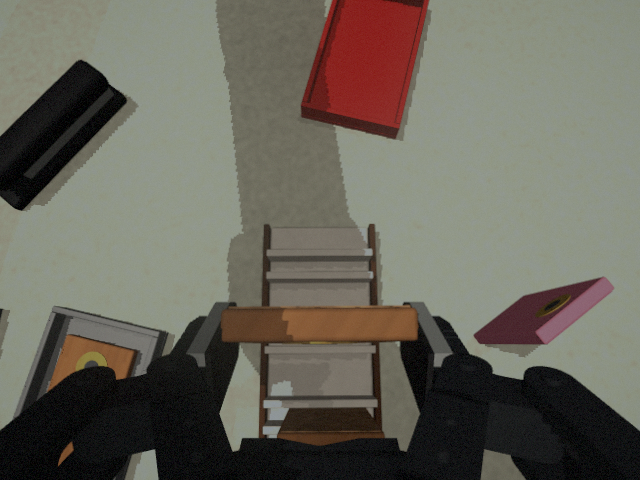

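```bash
python3 -m inch '[0.4,0,0,-5,0,0,0, 0.4,-0.7,1,-10,0.7,2,-10, 0.4,-1.3,2,-15,1.4,4.2,-18, 0.4,-1.3,3,-20,1.4,5,-26, 0.4,-1.2,4,-25,1.5,6,-32, 0.4,-1.1,5,-30,1.5,7,-38, 0.4,0,6.5,-35,1.2,8.5,-46, 0.4,1.5,8,-38,0.5,10,-54, 0.4,3,9,-42,-0.5,12,-62, 0.4,4.5,10.5,-44.7,-1.2,13,-69, 0.4,5.2,10.7,-44.7,-1.2,13.2,-69.3, 0.4,5.2,10.7,-44.7,-1.2,13.2,-69.3]'
python3 - <<'E'
from h import *
T=(579,-188.5,-4); P0,b=placeT(*T,15,s=90,tip=11,gap=2); P1,_=placeT(*T,15,s=90,tip=11,gap=2,up=50)
plan([("hov",P1,T[2],b),("place",P0,T[2],b)])
E
```

```text
clock: 11.55
eef_pos: [536.9, -173.6, 107.9]
tool_rot: [-1.659, -0.445, -0.017]
force: [0.8, -1.6, -1.2]
width: 58.3
t 11.55 tcp [ 536.9 -173.6  107.9] rot [-95.  -25.5  -1. ] q [ 0.75  0.7  -0.7   2.28  2.03  0.45 -0.15] w 58.3 F [ 0.8 -1.6 -1.2]
hov [ 554.6 -186.8   94.1] shift [ 1.02  2.13 -1.11] turn [  3.4   3.2 -14.3] rows>= 1.8
place [ 554.6 -186.8   44.1] shift [-1.13  6.62 -0.71] turn [  3.4   3.2 -14.3] rows>= 1.0
```

```bash
python3 -m inch '[0.4,1,2.1,-1.1,3.4,3.2,-14.3, 0.4,1,2.1,-1.1,3.4,3.2,-14.3, 0.4,1,2.1,-1.1,3.4,3.2,-14.3, 0.4,1,2.1,-1.1,3.4,3.2,-14.3, 0.4,1,2.1,-1.1,3.4,3.2,-14.3]'
python3 - <<'E'
from h import *
T=(579,-188.5,-4); P0,b=placeT(*T,15,s=90,tip=11,gap=2); P1,_=placeT(*T,15,s=90,tip=11,gap=2,up=50)
plan([("hov",P1,T[2],b),("place",P0,T[2],b)])
get("wrist","w10")
E
```

```text
clock: 12.05
eef_pos: [553.8, -186.5, 93.6]
tool_rot: [-1.569, -0.693, -0.072]
force: [0.5, 0.3, -0.1]
width: 58.5
t 12.05 tcp [ 553.8 -186.5   93.6] rot [-89.9 -39.7  -4.1] q [ 1.01  0.96 -0.95  2.4   2.56  0.77 -0.46] w 58.5 F [ 0.5  0.3 -0.1]
hov [ 554.6 -186.8   94.1] shift [ 0.09  0.02 -0.02] turn [-0.  -0.1 -0.3] rows>= 0.0
place [ 554.6 -186.8   44.1] shift [-3.1   3.87 -0.03] turn [-0.  -0.1 -0.3] rows>= 1.0
```

View pics/w10.png

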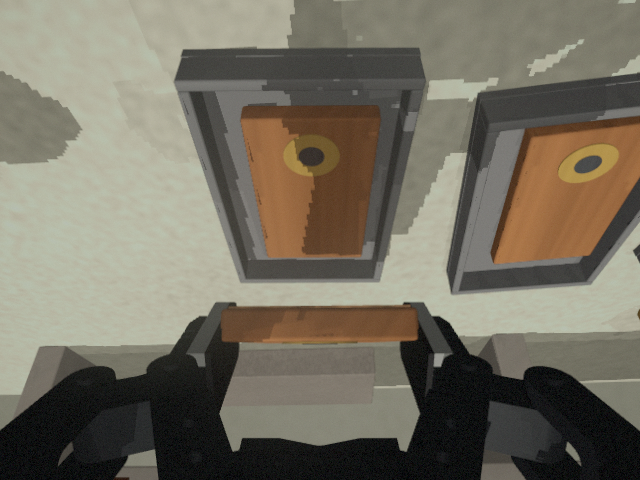

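```bash
python3 - <<'E'
from h import *
d=get("wrist"); P=plane(d,[(178,81),(426,78),(383,280),(240,283)],21); print(P.round(1),P.mean(0).round(1))
print(np.linalg.norm(P-np.roll(P,1,0),axis=1).round(1))
T=(579,-194,-4); P0,b=placeT(*T,15,s=90,tip=11,gap=2)
plan([("place",P0,T[2],b)])
E
```

```text
[[ 502.5 -235.5   21. ]
 [ 507.7 -144.3   21. ]
 [ 659.7 -151.7   21. ]
 [ 657.2 -247.4   21. ]] [ 581.8 -194.7   21. ]
[155.1  91.4 152.2  95.7]
t 12.15 tcp [ 555.3 -186.4   95.4] rot [-90.1 -39.9  -3.9] q [ 1.01  0.95 -0.95  2.4   2.56  0.77 -0.46] w 58.2 F [-0.1  0.7 -0.4]
place [ 554.6 -192.3   44.1] shift [-3.32  3.91 -0.58] turn [ 0.   0.  -0.1] rows>= 1.0
```

```bash
python3 -m inch '[0.4,-0.8,1,-0.5,0,0,-0.1, 0.4,-1.8,2.2,-0.55,0,0,-0.1, 0.4,-2.6,3.3,-0.55,0,0,-0.1, 0.4,-3,3.7,-0.55,0,0,-0.1, 0.4,-3,3.7,-0.55,0,0,-0.1, 0.4,-3,3.7,-0.55,0,0,-0.1]'
python3 - <<'E'
from h import *
T=(581,-194,-4); P0,b=placeT(*T,15,s=90,tip=11,gap=2)
plan([("place",P0,T[2],b)])
s=get("side"); crop(s,330,230,480,350,4,"s11")
E
```

```text
clock: 12.75
eef_pos: [555.6, -191.9, 48.2]
tool_rot: [-1.572, -0.699, -0.069]
force: [0.9, -0.7, -0.6]
width: 58.6
t 12.75 tcp [ 555.6 -191.9   48.2] rot [-90.1 -40.1  -3.9] q [ 1.    1.08 -0.91  2.4   2.65  0.87 -0.45] w 58.6 F [ 0.9 -0.7 -0.6]
place [ 556.6 -192.3   44.1] shift [-0.19  0.38 -0.03] turn [0.  0.  0.1] rows>= 0.1
```

View pics/s11.png

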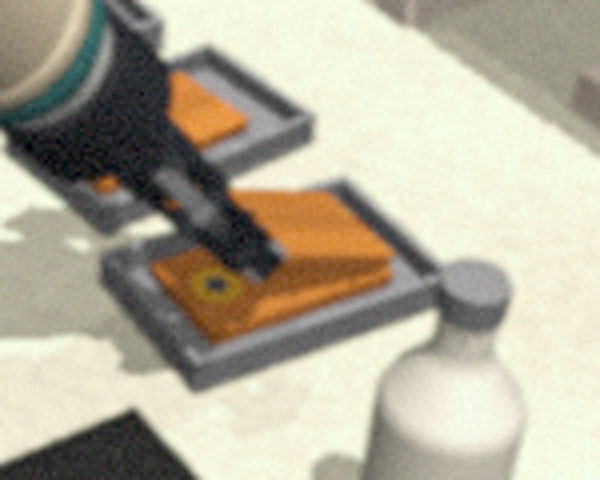

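```bash
python3 -m inch '[0.4,-0.2,0.4,0,0,0,0, 0.4,-0.2,0.4,0,0,0,0, 0.4,-0.2,0.4,0,0,0,0, 1,-0.2,0.4,0,0,0,0, 1,-0.2,0.4,0,0,0,0, 1,-0.2,0.4,0,0,0,0, 1,-0.2,0.4,0,0,0,0, 1,-0.2,-1,0,0,0,0, 1,0.6,-3,0,0,0,2, 1,1.5,-5,0,0,0,5]'
python3 - <<'E'
from h import *
w=8.6
s=get("side"); crop(s,300,210,480,350,3.7,"s12"); get("wrist","w12")
plan([("mid",(510,-20,200),4,0),("pre",pickT(562,273,w,100),w,30)])
E
```

```text
clock: 13.8
eef_pos: [531.6, -189.8, 94.5]
tool_rot: [-1.566, -0.606, -0.074]
force: [-0.4, -0.8, 0.0]
width: 85.2
t 13.9 tcp [ 536. -191.  100.] rot [-90.3 -35.3  -3.8] q [ 1.    0.87 -0.9   2.38  2.45  0.64 -0.41] w 85.2 F [0.6 0.1 0.3]
mid [510 -20 200] shift [  2.75 -10.39  16.84] turn [ 2.7 -7.6 35.3] rows>= 4.2
pre [604.5 279.4 178.5] shift [ 7.59 -4.48 47.37] turn [  0.9 -13.2  65. ] rows>= 6.3
```

View pics/s12.png

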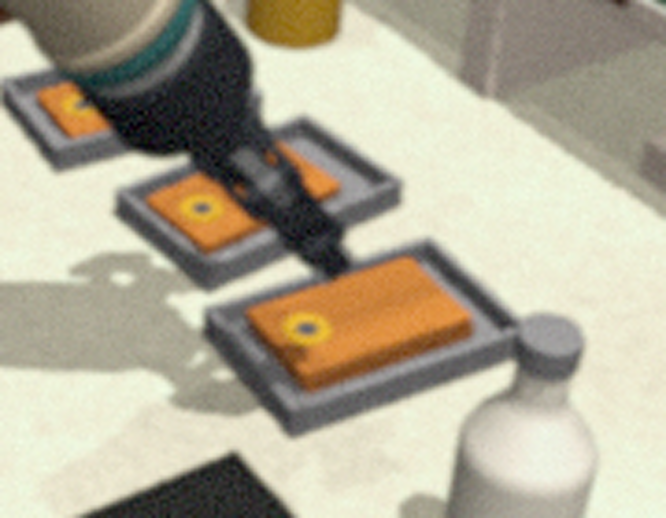

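View pics/w12.png

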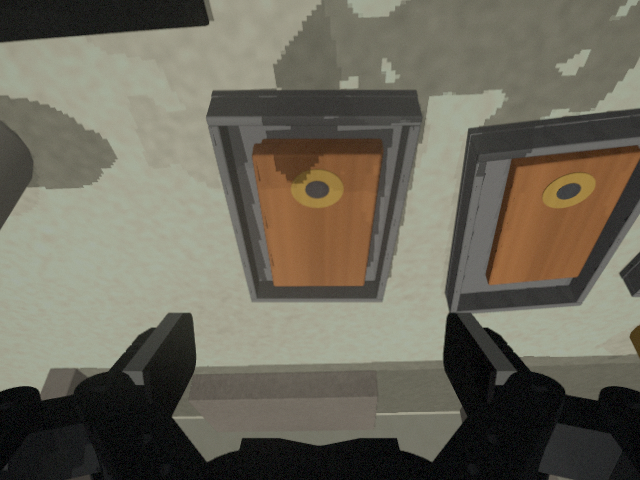

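Plaque 2 is stacked squarely on dealt_b in the right tray. On to p3, which goes to the left tray.

```bash
python3 -m inch '[1,0.5,-2,3,0.5,-1.5,7, 1,1,-4,6.5,1,-3,14, 1,1.6,-6.5,10,1.6,-4.5,21, 1,2.2,-9,13.5,2.2,-6,28, 1,2.7,-10.4,17,2.7,-7.6,35.3, 1,3.3,-10,21.5,2.5,-8,40, 1,4,-9.2,26,2.2,-9,45, 1,4.8,-8.4,30.5,1.9,-10,50, 1,5.6,-7.5,35,1.6,-11,55, 1,6.3,-6.5,39.5,1.3,-12,60, 1,7,-5.5,44,1,-13,65, 1,7.6,-4.5,47.4,0.9,-13.2,65]' && python3 - <<'E'
from h import *
w=8.6
plan([("pre",pickT(562,273,w,100),w,30)])
E
```

```text
clock: 15.1
eef_pos: [565.8, 126.3, 167.9]
tool_rot: [-1.565, 0.534, 0.151]
force: [0.9, 0.3, -0.6]
width: 85.4
t 15.1 tcp [565.8 126.3 167.9] rot [-89.6  30.6   8.6] q [ 0.12  1.03 -0.82  1.24  0.46  1.63  1.04] w 85.4 F [ 0.9  0.3 -0.6]
pre [604.5 279.4 178.5] shift [ 4.73 -3.94 14.58] turn [-0.3  0.  -0.6] rows>= 3.2
```

```bash
python3 -m inch '[1,0.5,-2,4,-0.3,0,-0.6, 1,2,-3.5,8.5,-0.3,0,-0.6, 1,3.5,-4,12.5,-0.3,0,-0.6, 1,4.7,-3.9,14.6,-0.3,0,-0.6, 1,4.7,-3.9,14.6,-0.3,0,-0.6, 1,4.7,-3.9,14.6,-0.3,0,-0.6]' && python3 - <<'E'
from h import *
w=8.6
plan([("pre",pickT(562,273,w,100),w,30),("grasp",pickT(562,273,w,-4),w,30)])
d=get("wrist","w13")
h=cv2.cvtColor(d["bgr"],cv2.COLOR_BGR2HSV); 
E
```

```text
clock: 15.7
eef_pos: [602.7, 278.3, 179.0]
tool_rot: [-1.571, 0.519, 0.152]
force: [0.4, -0.4, 1.0]
width: 85.4
t 15.7 tcp [602.7 278.3 179. ] rot [-90.   29.8   8.7] q [-0.14  1.12 -0.81  0.92  0.44  1.77  0.96] w 85.4 F [ 0.4 -0.4  1. ]
pre [604.5 279.4 178.5] shift [ 0.2  -0.06  0.08] turn [0.1 0.1 0.2] rows>= 0.0
grasp [553.1 271.7  88.4] shift [ 0.15 10.34  0.1 ] turn [0.1 0.1 0.2] rows>= 2.1
```

View pics/w13.png

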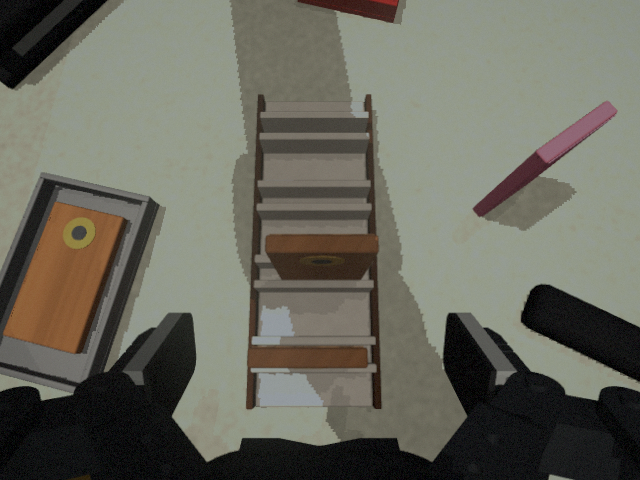

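p3's top end is centred at (321,243) in the wrist view, within about 1 mm of the jaw centre. Grasping.

```bash
python3 -m inch '[1,0.1,3,0.1,0,0.2,0.2, 1,0.15,7,0.1,0,0.2,0.2, 1,0.15,10.5,0.1,0,0.2,0.2, 1,0.15,10.5,0.1,0,0.2,0.2, 0.4,0.15,10.5,0.1,0,0.2,0.2, 0.4,0.15,10.5,0.1,0,0.2,0.2, 0.4,0.15,10.5,0.1,0,0.2,0.2, 0.4,0.15,10.5,0.1,0,0.2,0.2, 0.4,0.15,10.5,0.1,0,0.2,0.2]' && python3 -m inch '[0.4,-1,-1.7,0,0,0,0, 0.4,-3,-5.2,0,0,0,0, 0.4,-5.2,-9,0,0,0,0, 0.4,-6,-10.4,0,0,0,0, 0.4,-6,-10.4,0,0,0,0]'
python3 - <<'E'
from h import *
d=get("wrist","w14")
T=(591.5,75,-4.6); P0,b=placeT(*T,15,s=90,tip=11,gap=2); P1,_=placeT(*T,15,s=90,tip=11,gap=2,up=60)
plan([("mid",(520,100,180),0,-10),("hov",P1,T[2],b),("place",P0,T[2],b)])
E
```

```text
clock: 16.65
eef_pos: [555.2, 272.9, 90.3]
tool_rot: [-1.57, 0.517, 0.147]
force: [1.5, -1.1, 6.9]
width: 58.9
clock: 17.15
eef_pos: [554.2, 273.9, 211.9]
tool_rot: [-1.568, 0.514, 0.149]
force: [0.1, -0.1, -1.1]
width: 59.0
t 17.2 tcp [553.6 272.9 209.3] rot [-90.   29.6   8.5] q [-0.09  1.02 -0.84  1.1   0.39  1.7   0.89] w 59.0 F [-0.3 -0.5 -1.7]
mid [520 100 180] shift [ -3.65   5.44 -16.6 ] turn [  1.5   8.5 -39.6] rows>= 4.7
hov [567.1  77.  104.1] shift [  3.86   9.91 -19.58] turn [ -1.3  13.8 -69.3] rows>= 3.5
place [567.1  77.   44.1] shift [  6.82  15.12 -19.58] turn [ -1.3  13.8 -69.3] rows>= 1.2
```

View pics/w14.png

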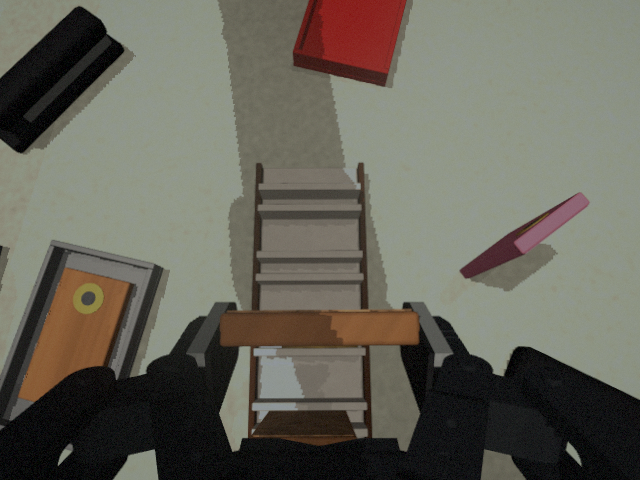

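```bash
python3 -m inch '[0.4,-1,0,-5,0,0,0, 0.4,-2.5,1.5,-9,0.4,2,-8, 0.4,-3.5,3,-12,0.8,4,-16, 0.4,-4.2,4.3,-14.5,1.2,6,-24, 0.4,-4.2,5.2,-16.5,1.5,7.5,-32, 0.4,-3.6,5.5,-17.5,1.5,8.5,-40, 0.4,-2,6.5,-18.5,1,9.5,-48, 0.4,0,8,-19.5,0,11,-56, 0.4,2,9,-19.6,-0.8,12.5,-64, 0.4,3.9,9.9,-19.6,-1.3,13.8,-69.3, 0.4,3.9,9.9,-19.6,-1.3,13.8,-69.3, 0.4,3.9,9.9,-19.6,-1.3,13.8,-69.3]'
python3 - <<'E'
from h import *
T=(591.5,75,-4.6); P0,b=placeT(*T,15,s=90,tip=12,gap=2); P1,_=placeT(*T,15,s=90,tip=12,gap=2,up=60)
plan([("hov",P1,T[2],b),("place",P0,T[2],b)])
E
```

```text
clock: 18.4
eef_pos: [559.4, 55.4, 108.4]
tool_rot: [-1.678, -0.528, -0.037]
force: [-0.7, -2.5, -1.9]
width: 58.5
t 18.4 tcp [559.4  55.4 108.4] rot [-96.2 -30.3  -2.1] q [ 0.    0.67 -0.47  2.33  2.03  0.63 -0.78] w 58.5 F [-0.7 -2.5 -1.9]
hov [567.7  76.9 103.3] shift [0.39 0.59 2.26] turn [ 4.7  2.6 -9.6] rows>= 1.3
place [567.7  76.9  43.3] shift [-2.63  5.74  2.81] turn [ 4.7  2.6 -9.6] rows>= 1.2
```

```bash
python3 -m inch '[0.4,0.4,0.6,2.2,4.7,2.6,-9.6, 0.4,0.4,0.6,2.2,4.7,2.6,-9.6, 0.4,0.4,0.6,2.2,4.7,2.6,-9.6, 0.4,0.4,0.6,2.2,4.7,2.6,-9.6]'
python3 - <<'E'
from h import *
T=(591.5,75,-4.6); P0,b=placeT(*T,15,s=90,tip=12,gap=2); P1,_=placeT(*T,15,s=90,tip=12,gap=2,up=60)
plan([("hov",P1,T[2],b),("place",P0,T[2],b)])
get("wrist","w15")
E
```

```text
clock: 18.8
eef_pos: [567.1, 76.0, 102.8]
tool_rot: [-1.573, -0.692, -0.079]
force: [0.4, 0.0, -0.3]
width: 58.8
t 18.8 tcp [567.1  76.  102.8] rot [-90.1 -39.7  -4.5] q [ 0.05  0.79 -0.59  2.44  2.35  0.94 -1.11] w 58.8 F [ 0.4  0.  -0.3]
hov [567.7  76.9 103.3] shift [0.07 0.   0.09] turn [ 0.1  0.  -0.3] rows>= 0.0
place [567.7  76.9  43.3] shift [-3.76  4.62  0.1 ] turn [ 0.1  0.  -0.3] rows>= 1.2
```

View pics/w15.png

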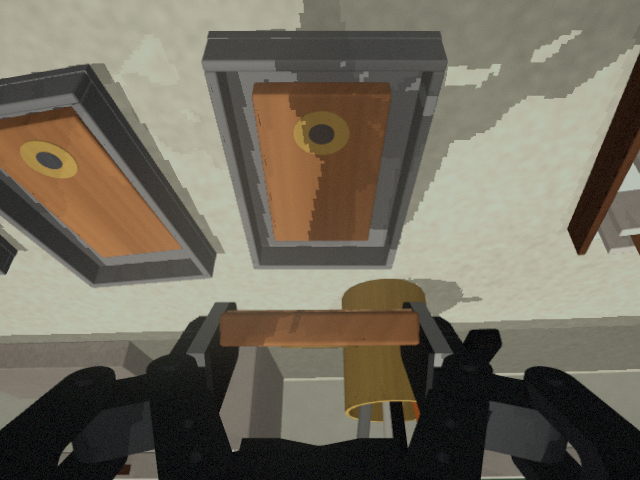

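The left tray's axis is at u≈324 and its plaque at u≈322, so the hold is centred to within 2 mm. Lowering.

```bash
python3 -m inch '[0.4,-0.8,1,0.15,0,0,-0.3, 0.4,-1.8,2.2,0.2,0,0,-0.3, 0.4,-2.8,3.4,0.2,0,0,-0.3, 0.4,-3.4,4.2,0.2,0,0,-0.3, 0.4,-3.5,4.4,0.2,0,0,-0.3, 0.4,-3.5,4.4,0.2,0,0,-0.3]'
python3 - <<'E'
from h import *
T=(591.5,75.5,-4.6); P0,b=placeT(*T,15,s=90,tip=12,gap=2)
plan([("place",P0,T[2],b)])
s=get("side"); crop(s,260,170,410,290,4,"s16")
E
```

```text
clock: 19.45
eef_pos: [570.3, 78.8, 48.7]
tool_rot: [-1.571, -0.703, -0.08]
force: [1.5, 0.6, -0.8]
width: 59.0
t 19.45 tcp [570.3  78.8  48.7] rot [-90.  -40.3  -4.6] q [ 0.04  0.95 -0.58  2.44  2.45  1.09 -1.18] w 59.0 F [ 1.5  0.6 -0.8]
place [567.7  77.4  43.3] shift [-0.54  0.25 -0.16] turn [-0.  -0.   0.3] rows>= 0.1
```

View pics/s16.png

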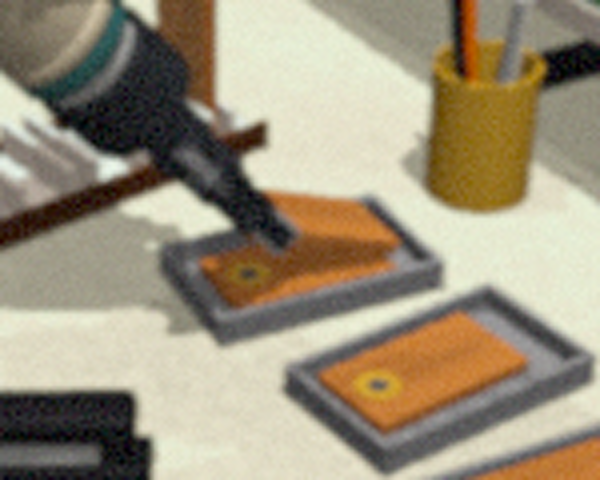

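```bash
python3 -m inch '[0.4,-0.5,0.3,-0.1,0,0,0.2, 0.4,-0.5,0.3,-0.1,0,0,0.2, 0.4,-0.5,0.3,-0.1,0,0,0.2, 1,-0.5,0.3,-0.1,0,0,0.2, 1,-0.5,0.3,-0.1,0,0,0.2, 1,-0.5,0.3,-0.1,0,0,0.2, 1,-0.5,0.3,-0.1,0,0,0.2, 1,-0.5,-1,-0.1,0,0,0, 1,0.4,-3,-0.1,0,0,2, 1,1.3,-5,-0.1,0,0,5]'
python3 - <<'E'
from h import *
w=8.6
s=get("side"); crop(s,260,160,440,310,3.6,"s17"); get("wrist","w17"); get("top","t17")
plan([("mid",(520,130,200),2,0),("pre",pickT(620,275.5,w,90),w,30)])
E
```

```text
clock: 20.5
eef_pos: [545.1, 79.8, 93.2]
tool_rot: [-1.57, -0.608, -0.08]
force: [0.2, -0.4, 0.3]
width: 85.2
t 20.65 tcp [548.9  79.6  97.3] rot [-89.9 -35.5  -4.7] q [ 0.12  0.79 -0.7   2.43  2.23  0.9  -1.  ] w 85.4 F [ 0.   0.3 -0.3]
mid [520 130 200] shift [  3.29 -10.26   4.81] turn [ 2.  -6.4 35.5] rows>= 4.2
pre [657.6 281.2 169.8] shift [11.69 -0.53 20.98] turn [  0.6 -14.   65.2] rows>= 4.1
```

View pics/s17.png

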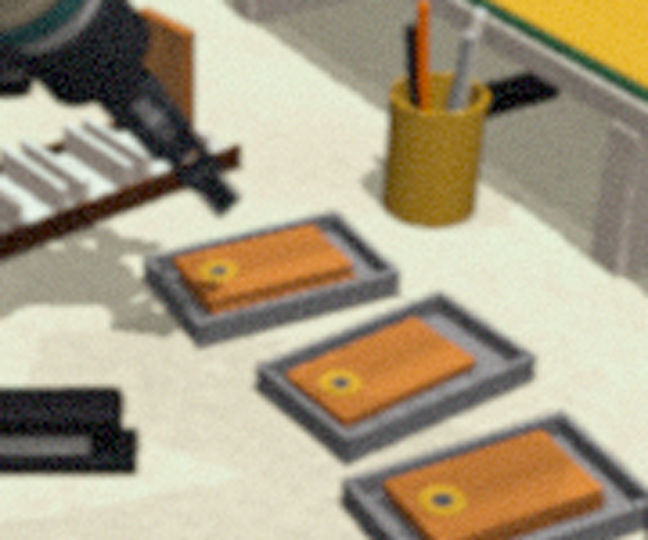

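View pics/w17.png

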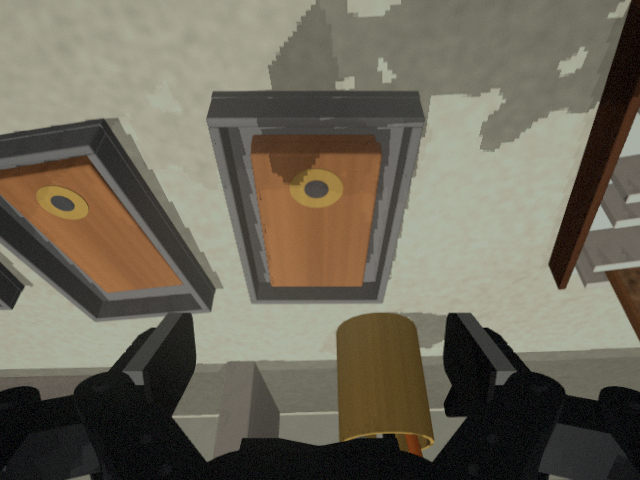

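```bash
python3 -m inch '[1,0.8,-2.5,1.2,0.5,-1.6,8, 1,1.6,-5,2.4,1,-3.2,16, 1,2.5,-8,3.6,1.5,-5,25, 1,3.3,-10.3,4.8,2,-6.4,33, 1,3.4,-10.2,8.5,1.8,-7.5,38, 1,3.4,-10.2,12,1.5,-9,44, 1,3.6,-10,15.8,1.2,-10.5,50, 1,5,-9,18,1,-12,56, 1,7.5,-6,20,0.8,-13,62, 1,10,-3,21,0.6,-14,65.2, 1,11.7,-0.6,21,0.6,-14,65.2, 1,11.7,-0.6,21,0.6,-14,65.2]'
python3 - <<'E'
from h import *
w=8.6
plan([("pre",pickT(620,275.5,w,90),w,30)])
E
```

```text
clock: 21.85
eef_pos: [646.3, 277.1, 169.3]
tool_rot: [-1.591, 0.467, 0.131]
force: [2.3, 1.7, -0.2]
width: 85.4
t 21.85 tcp [646.3 277.1 169.3] rot [-91.1  26.8   7.5] q [-0.17  1.16 -0.78  0.79  0.48  1.8   1.  ] w 85.4 F [ 2.3  1.7 -0.2]
pre [657.6 281.2 169.8] shift [ 1.02 -0.58  0.24] turn [ 0.6 -1.   3.2] rows>= 0.4
```

```bash
python3 -m inch '[1,1,-0.6,0.2,0.6,-1,3.2, 1,1,-0.6,0.2,0.6,-1,3.2]'
python3 - <<'E'
from h import *
w=8.6
plan([("pre",pickT(620,275.5,w,90),w,30),("grasp",pickT(620,275.5,w,-4),w,30)])
get("wrist","w18")
E
```

```text
clock: 22.05
eef_pos: [657.2, 281.1, 166.2]
tool_rot: [-1.573, 0.523, 0.147]
force: [-0.4, 0.3, -1.4]
width: 84.9
t 22.05 tcp [657.2 281.1 166.2] rot [-90.1  30.    8.4] q [-0.2   1.22 -0.77  0.63  0.47  1.91  1.06] w 84.9 F [-0.4  0.3 -1.4]
pre [657.6 281.2 169.8] shift [-0.14 -0.33  0.  ] turn [ 0.  -0.1  0. ] rows>= 0.1
grasp [611.1 274.2  88.4] shift [-0.15  9.07  0.01] turn [ 0.  -0.1  0. ] rows>= 1.9
```

View pics/w18.png

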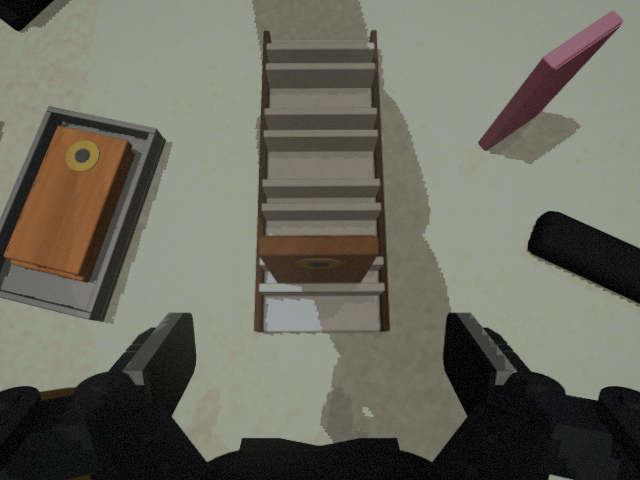

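```bash
python3 -m inch '[1,-0.1,3,0,0,-0.1,0, 1,-0.15,6,0,0,-0.1,0, 1,-0.15,9.2,0,0,-0.1,0, 1,-0.15,9.2,0,0,-0.1,0, 0.4,-0.15,9.2,0,0,-0.1,0, 0.4,-0.15,9.2,0,0,-0.1,0, 0.4,-0.15,9.2,0,0,-0.1,0, 0.4,-0.15,9.2,0,0,-0.1,0, 0.4,-0.15,9.2,0,0,-0.1,0]' && python3 -m inch '[0.4,-1,-1.7,0,0,0,0, 0.4,-3,-5.2,0,0,0,0, 0.4,-5.2,-9,0,0,0,0, 0.4,-6,-10.4,0,0,0,0, 0.4,-6,-10.4,0,0,0,0]'
python3 - <<'E'
from h import *
T=(600,-60.5,4.9); P0,b=placeT(*T,15,s=90,tip=12,gap=2); P1,_=placeT(*T,15,s=90,tip=12,gap=2,up=60)
plan([("a",(520,200,200),6,15),("mid",(520,50,180),4,-10),("hov",P1,T[2],b),("place",P0,T[2],b)])
get("wrist","w19")
E
```

```text
clock: 23.0
eef_pos: [612.3, 274.7, 96.2]
tool_rot: [-1.567, 0.513, 0.152]
force: [0.4, -1.7, 6.7]
width: 58.4
clock: 23.5
eef_pos: [611.5, 275.3, 218.0]
tool_rot: [-1.565, 0.509, 0.154]
force: [0.5, -0.1, -1.1]
width: 58.5
t 23.5 tcp [611.5 275.3 218. ] rot [-89.6  29.2   8.8] q [-0.14  1.09 -0.8   0.86  0.42  1.83  0.98] w 58.5 F [ 0.5 -0.1 -1.1]
a [520 200 200] shift [-8.03  6.51 -6.08] turn [  0.7   2.6 -14.2] rows>= 2.4
mid [520  50 180] shift [ -9.06   9.28 -20.92] turn [  0.5   4.7 -39.2] rows>= 3.0
hov [576.2 -62.5 103.3] shift [ -1.98  14.04 -32.93] turn [ -0.7   3.9 -69.2] rows>= 3.5
place [576.2 -62.5  43.3] shift [  0.95  19.28 -32.97] turn [ -0.7   3.9 -69.2] rows>= 1.2
```

View pics/w19.png

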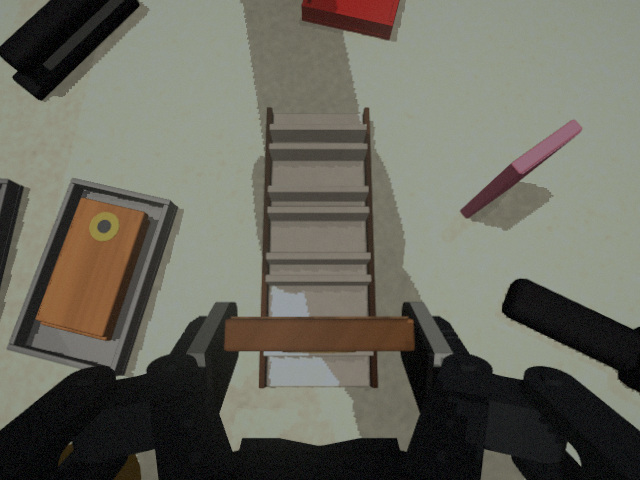

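```bash
python3 -m inch '[0.4,-3,2,-3,0,0,0, 0.4,-6,4.5,-6,0.4,1.3,-7, 0.4,-8,6.5,-9,0.7,2.6,-14.2, 0.4,-8.6,7.5,-13,0.6,3.3,-22, 0.4,-9,8.5,-17,0.5,4,-31, 0.4,-9,9.3,-21,0.5,4.7,-39, 0.4,-7.5,10.3,-25,0.2,4.5,-46, 0.4,-5.5,11.5,-28.5,-0.2,4.3,-54, 0.4,-3.5,13,-31.5,-0.5,4,-62, 0.4,-2,14,-33,-0.7,3.9,-69.2, 0.4,-2,14,-33,-0.7,3.9,-69.2, 0.4,-2,14,-33,-0.7,3.9,-69.2]'
python3 - <<'E'
from h import *
T=(600,-60.5,4.9); P0,b=placeT(*T,15,s=95,tip=13,gap=2); P1,_=placeT(*T,15,s=95,tip=13,gap=2,up=60)
plan([("hov",P1,T[2],b),("place",P0,T[2],b)])
E
```

```text
clock: 24.75
eef_pos: [563.7, -69.4, 111.1]
tool_rot: [-1.673, -0.457, 0.092]
force: [-1.2, -1.0, -1.4]
width: 58.4
t 24.75 tcp [563.7 -69.4 111.1] rot [-95.9 -26.2   5.3] q [ 0.49  0.69 -0.65  2.28  2.03  0.48 -0.27] w 58.4 F [-1.2 -1.  -1.4]
hov [572.2 -62.9 104.2] shift [0.5  0.95 0.67] turn [  5.6   1.  -13.8] rows>= 1.7
place [572.2 -62.9  44.2] shift [-2.14  6.31  1.22] turn [  5.6   1.  -13.8] rows>= 1.2
```

```bash
python3 -m inch '[0.4,0.5,0.9,0.7,5.6,1,-13.8, 0.4,0.5,0.9,0.7,5.6,1,-13.8, 0.4,0.5,0.9,0.7,5.6,1,-13.8, 0.4,0.5,0.9,0.7,5.6,1,-13.8, 0.4,0.5,0.9,0.7,5.6,1,-13.8]'
python3 - <<'E'
from h import *
T=(600,-60.5,4.9); P0,b=placeT(*T,15,s=95,tip=13,gap=2); P1,_=placeT(*T,15,s=95,tip=13,gap=2,up=60)
plan([("hov",P1,T[2],b),("place",P0,T[2],b)])
get("wrist","w20")
E
```

```text
clock: 25.25
eef_pos: [571.5, -62.2, 104.5]
tool_rot: [-1.57, -0.694, 0.084]
force: [0.3, 0.6, -0.8]
width: 58.4
t 25.25 tcp [571.5 -62.2 104.5] rot [-90.  -39.8   4.8] q [ 0.73  0.9  -0.9   2.44  2.56  0.8  -0.59] w 58.4 F [ 0.3  0.6 -0.8]
hov [572.2 -62.9 104.2] shift [ 0.03  0.06 -0.08] turn [ 0.  -0.1 -0.2] rows>= 0.0
place [572.2 -62.9  44.2] shift [-3.81  4.67 -0.08] turn [ 0.  -0.1 -0.2] rows>= 1.2
```

View pics/w20.png

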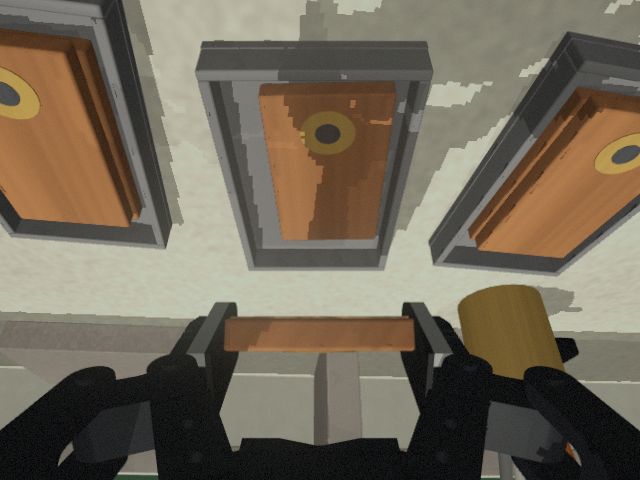

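```bash
python3 - <<'E'
from h import *
d=get("wrist"); P=plane(d,[(262,97),(395,93),(378,239),(283,240)],15); print(P.round(1),P.mean(0).round(1)); print(np.linalg.norm(P-np.roll(P,1,0),axis=1).round(1))
P=plane(d,[(197,79),(432,79),(385,269),(249,270)],21); print(P.round(1),P.mean(0).round(1)); print(np.linalg.norm(P-np.roll(P,1,0),axis=1).round(1))
E
```

```text
[[545.9 -89.6  15. ]
 [538.9 -33.1  15. ]
 [647.9 -18.3  15. ]
 [654.3 -78.9  15. ]] [596.7 -55.   15. ]
[109.   56.9 110.   60.9]
[[ 534.9 -114.5   21. ]
 [ 526.8  -21.7   21. ]
 [ 674.8   -8.5   21. ]
 [ 684.3 -101.6   21. ]] [605.2 -61.6  21. ]
[150.   93.2 148.5  93.6]
```

```bash
python3 -m inch '[0.4,-0.8,1,0.1,0,0,0, 0.4,-1.8,2.2,0.1,0,0,0, 0.4,-2.8,3.2,0.1,0,0,0, 0.4,-3.5,4,0.1,0,0,0, 0.4,-3.7,4.2,0.1,0,0,0, 0.4,-3.7,4.2,0.1,0,0,0]'
python3 - <<'E'
from h import *
T=(598,-59,4.9); P0,b=placeT(*T,15,s=95,tip=13,gap=2)
plan([("place",P0,T[2],b)])
s=get("side"); crop(s,290,190,440,310,4,"s21")
E
```

```text
clock: 25.95
eef_pos: [571.3, -60.8, 50.0]
tool_rot: [-1.573, -0.698, 0.087]
force: [-0.1, 0.3, -0.9]
width: 58.5
t 25.95 tcp [571.3 -60.8  50. ] rot [-90.1 -40.    5. ] q [ 0.7   1.05 -0.86  2.45  2.66  0.95 -0.6 ] w 58.5 F [-0.1  0.3 -0.9]
place [570.2 -61.4  44.2] shift [-0.46  0.37 -0.05] turn [ 0.   0.1 -0. ] rows>= 0.1
```

View pics/s21.png

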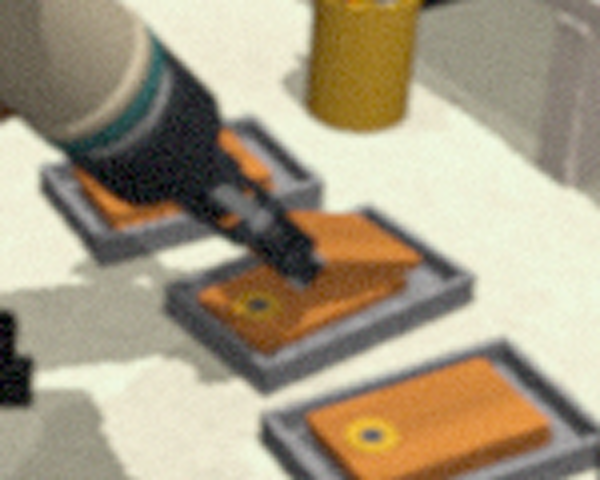

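```bash
python3 -m inch '[0.4,-0.5,0,0,0,0,0, 0.4,-0.85,0.05,0,0,0,0, 0.4,-0.85,0.05,0,0,0,0, 0.4,-0.85,0.05,0,0,0,0, 1,-0.85,0.05,0,0,0,0, 1,-0.85,0.05,0,0,0,0, 1,-0.85,0.05,0,0,0,0, 1,-0.85,0.05,0,0,0,0, 1,-0.85,-1,0,0,0,0, 1,0.2,-3,0,0,0,2, 1,1.2,-5,0,0,0,5, 1,2,-7,0,0,0,9]'
python3 - <<'E'
from h import *
plan([])
s=get("side"); crop(s,290,170,470,320,3.6,"s22"); get("wrist","w22"); d=get("top"); crop(d,185,160,455,300,2.9,"t22")
E
```

```text
clock: 27.2
eef_pos: [539.7, -62.9, 115.8]
tool_rot: [-1.567, -0.536, 0.083]
force: [-1.0, -1.8, -1.9]
width: 85.1
t 27.2 tcp [539.7 -62.9 115.8] rot [-89.8 -30.7   4.7] q [ 0.77  0.8  -0.97  2.39  2.18  0.62 -0.31] w 85.1 F [-1.  -1.8 -1.9]
```

View pics/s22.png

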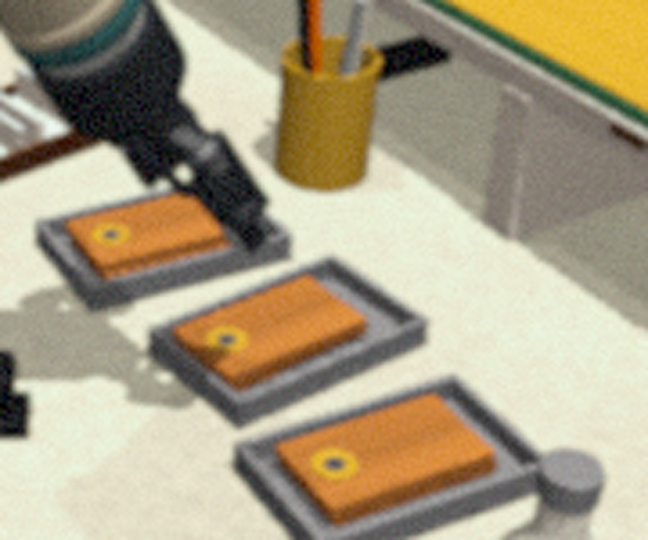

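View pics/w22.png

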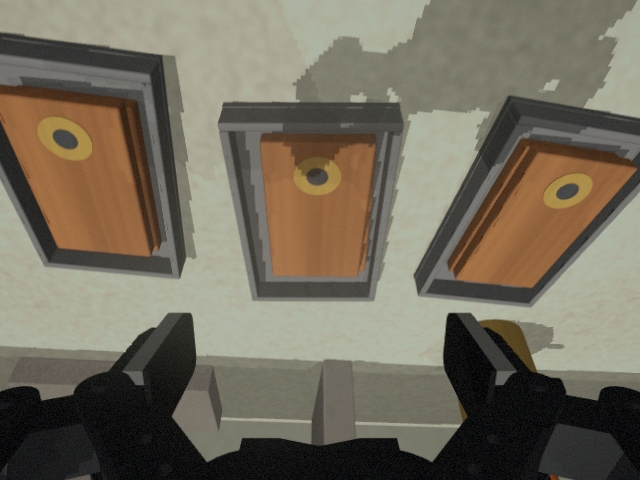

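```bash
python3 - <<'E'
from h import *
d=get("wrist"); crop(d,205,90,415,310,2.7,"w23")
s=get("side"); crop(s,325,235,415,295,8,"s23")
E
```

```text
(no output)
```

View pics/w23.png

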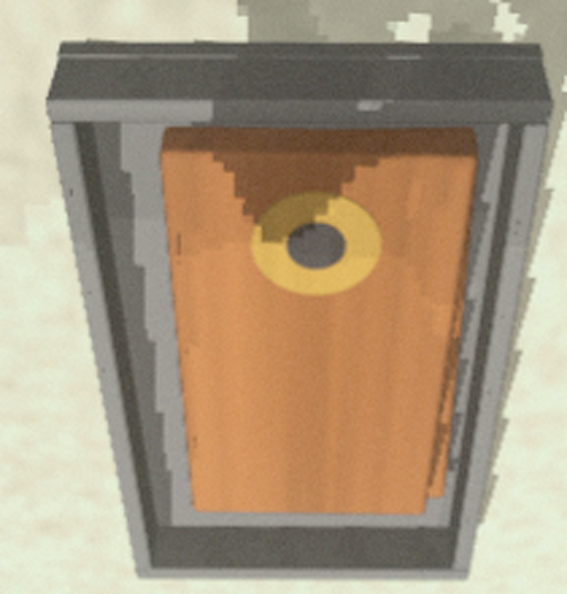

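View pics/s23.png

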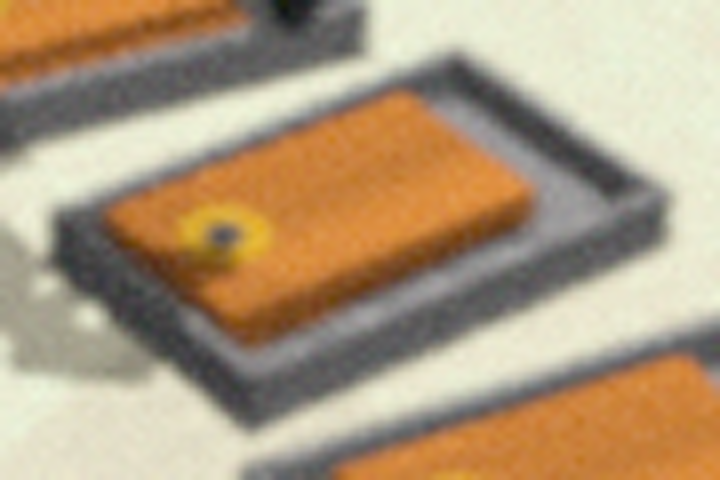

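View pics/t22.png

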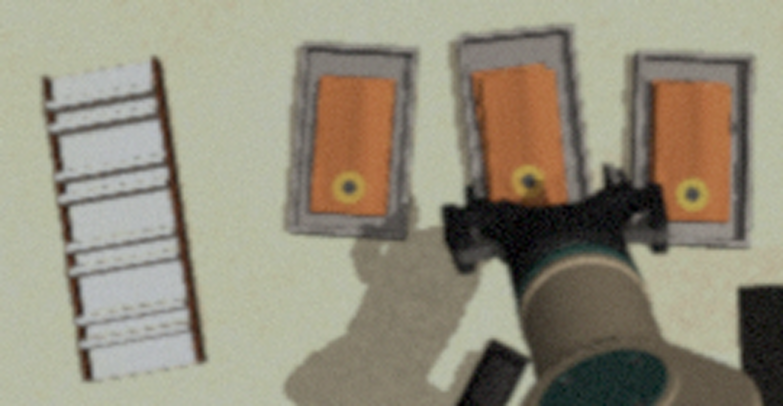

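```bash
python3 - <<'E'
from h import *
d=get("wrist"); P=plane(d,np.array([(163,153),(476,157),(425,513),(193,510)])/2.7+[205,90],25); print(P.round(1),P.mean(0).round(1)); print(np.linalg.norm(P-np.roll(P,1,0),axis=1).round(1))
E
python3 -m inch '[1,1,-3,0,0,0,4, 1,2.5,-7,0,0,0,8, 1,4,-11,0,0,0,14, 1,5,-14,0,0,0,20, 1,5,-16,0,0,0,25, 1,5,-16,0,0,0,25, 1,5,-16,0,0,0,25]'
python3 - <<'E'
from h import *
plan([])
d=get("top"); crop(d,185,100,555,300,2.1,"t24"); s=get("side","s24")
hsv=cv2.GaussianBlur(cv2.cvtColor(d["bgr"],cv2.COLOR_BGR2HSV),(3,3),0)
m=((hsv[...,1]>120)&(hsv[...,0]<16)).astype(np.uint8); m[:168]=0;m[252:]=0;m[:,:275]=0;m[:,455:]=0
for c in cv2.findContours(m,cv2.RETR_EXTERNAL,cv2.CHAIN_APPROX_NONE)[0]:
    if cv2.contourArea(c)<300: continue
    r=cv2.minAreaRect(plane(d,c.reshape(-1,2),25)[:,:2].astype(np.float32)); print(np.round(r[0],1),np.round(r[1],1),round(r[2],1))
E
```

```text
[[531.  -92.3  25. ]
 [526.9 -35.3  25. ]
 [632.2 -27.7  25. ]
 [636.1 -85.5  25. ]] [581.6 -60.2  25. ]
[105.3  57.1 105.6  58. ]
clock: 28.2
eef_pos: [508.8, -86.1, 238.7]
tool_rot: [-1.588, -0.113, 0.081]
force: [2.4, -2.2, -2.4]
width: 85.6
t 28.2 tcp [508.8 -86.1 238.7] rot [-91.   -6.5   4.6] q [ 0.8   0.54 -1.    1.96  0.64  0.85  1.12] w 85.6 F [ 2.4 -2.2 -2.4]
[585.6  77.4] [ 59.4 109. ] 85.5
[596.4 -55.2] [97.5 63.9] 6.1
```

View pics/t24.png

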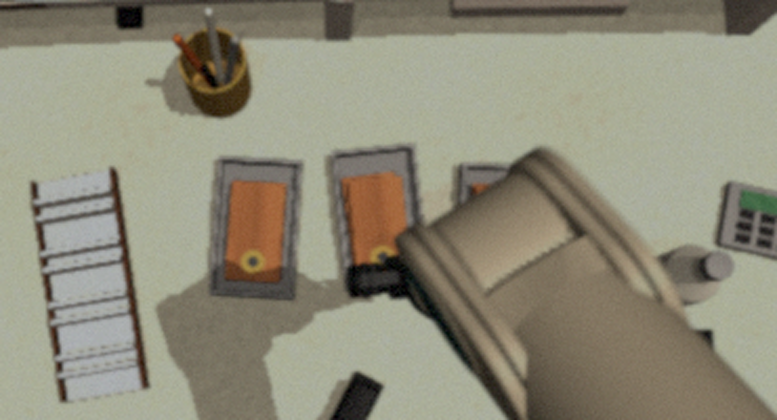

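View pics/s24.png

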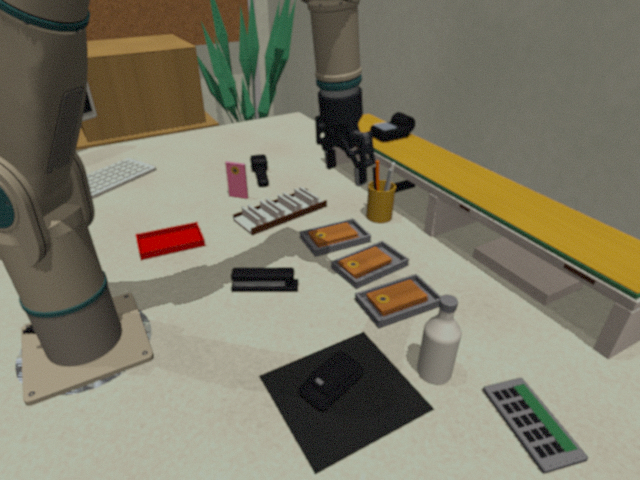

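```bash
python3 -m inch '[1,0,0,0,0,0,0]'; python3 - <<'E'
from h import *
d=get("wrist","w25"); plan([])
crop(d,150,60,450,330,2.4,"w25c")
E
```

```text
clock: 28.4
eef_pos: [512.5, -87.1, 239.3]
tool_rot: [-1.591, -0.124, 0.077]
force: [-0.6, -0.9, 0.3]
width: 85.4
t 28.45 tcp [511.4 -87.3 238.5] rot [-91.2  -7.    4.4] q [ 0.8   0.54 -1.    1.96  0.65  0.84  1.11] w 85.2 F [ 0.1  0.  -0.2]
```

View pics/w25.png

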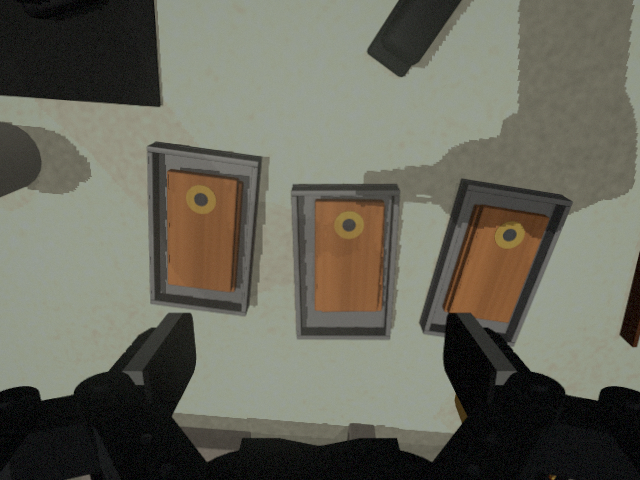

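```bash
python3 - <<'E'
from h import *
d=get("wrist"); crop(d,280,170,410,350,3.2,"w26")
def L(a,b,z): P=plane(d,[a,b],z); print(P.round(1),np.linalg.norm(P[0]-P[1]).round(1))
E
```

```text
(no output)
```

View pics/w26.png

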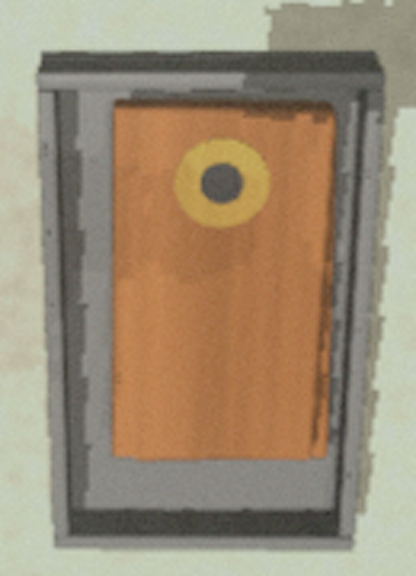

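```bash
python3 - <<'E'
from cell import finish_job
print(finish_job())
E
```

```text
the job is handed in; nothing more can be done
None
```

The job is done and handed in at about 28.5 s, well under the 72 s limit. The rack is empty and every tray holds two plaques.

I drew the plaques from the rack in order from the near end:

| Plaque | Tray |
|---|---|
| plaque1 | middle (the empty one) |
| plaque2 | right |
| plaque3 | left |
| plaque4 | middle |

I gripped each plaque across its width and tilted it, then lowered its far end onto the tray floor or the plaque below. I then let go so it settled flat, wooden face up, with its disc end nearest the robot.

**Last checks:** The final side and wrist pictures show every pair lying flat inside its tray. The pen pot and the lotion bottle are standing, and the red tray and pink plaque were not touched. The gripper was open, about 240 mm up and touching nothing.

**Things that were off or disagreed:**
- **Middle tray:** this pair sits towards the near end and a few millimetres to the left. The wrist view shows a gap of about 4 mm to the near wall.
- **Ray-cast reading:** one wrist measurement gave the top middle plaque a length of 105 mm instead of 110 mm. It also put the plaque's near end about level with the tray's near rim. I judged it by the overhead close-up instead, which shows the plaque inside and flat.
- **Top camera:** it put the right and middle trays about 5 mm too far left compared with the wrist camera. I used the wrist camera's positions for plaques 2 and 4.
- **Last top picture:** the arm hid most of the right tray, so I checked that tray in the side and wrist views.

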